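# Gauge a pressed herb cake and set its grade

### The job

Push the sled with the mould along its lane until it is fully home against the stop, then lower the height gauge gently onto the pressed cake in the mould until its sprung foot has given way about half-way (clearly pressed in but never bottomed out, the cake never pressed hard), and leave the gauge standing there. Then, from the height of the cake above the sled's floor, turn the grade selector clockwise by clicks from its start: one click for a cake below 19 mm, two for 19 to 27 mm, three for more than 27 mm, and let go. Leave the other things on the counter where they are.

Things in the scene. Friction and masses are not known exactly. Their poses are not given: they have to be found in the camera images.
- gauge: Bench height gauge, bolted down: grey base 14 mm thick, steel column (24 mm thick, 172 mm high) at x = +78 mm. Origin at counter height (0), below the foot's axis; z up. A lane runs along its y from y = -225 mm to a steel stop at y = +35 mm, on the base's top (z = 14 mm), between two rails 10 mm high with inner faces at x = -32 and +32 mm
- sled: Loose aluminium sled in the lane, 0.45 to 0.8 kg, 60 mm wide, floor plate 8 mm thick from y = -110 to +35 mm, axes parallel to the gauge's. Origin below the mould's centre, on the sled's underside. It starts at y = -100 to -50 mm in the gauge's frame; home against the stop it reads y = 0 there, with the mould below the foot. Its floor's top is 22 mm above the counter
- lug (a point): Middle of the outer (-y) face of the upright lug at the sled's -y end, where to push, towards the sled's +y: lug 40 mm wide, 12 mm thick, from 22 to 58 mm above the counter; this point is 40 mm above the counter
- mould_rim (a point): Centre of the top of the round steel mould ring on the sled (56 mm outside, 48 mm inside, 20 mm high, its rim 42 mm above the counter). In the ring lies a hard brown pressed cake, 46 mm wide, whose top is 13 to 33 mm above the sled's floor, different from run to run
- carriage (a joint): Aluminium carriage on the gauge's column, in m: how far it has been lowered, 0 (top) to 0.075; starts 0 to 0.02. It is stiff on its column and stays where it is left; pushing it down takes about 9 N, plus the force of the foot's spring; lifting it about 15 N
- press_pad (a point): Top centre of the black round pad (36 mm wide, 12 mm thick, on a 16 mm wide neck) on the carriage, straight above the foot: press here from above. It is 75 mm above the foot's tip while the foot is not pressed in. The gauge's column begins 66 mm away towards the gauge's +x
- plunger (a joint): How far the sprung foot has been pressed up into the carriage, in m: 0 (free) to 0.008 (bottomed). Its spring pushes with about 1 N at first touch, plus 0.8 N per mm. A thin brass pin on the carriage's arm rises by as much
- foot: Round steel foot, 18 mm wide, 7 mm thick, at the lower end of the sprung stem
- foot_tip (a point): Centre of the foot's underside; when it rests on the cake, its height above the counter minus 22 mm is the height of the cake above the sled's floor
- selector (a joint): Angle of the grade selector's knob in rad, clockwise seen from above; starts at 0 near its stop and clicks into detents at 0.45 (one click), 0.90 (two) and 1.35 (three); end stop at 1.51. Turning it takes about 0.1 N m. Let go between two clicks it springs to the nearer one
- selector_grip (a point): Centre of the knob's black grip bar, on its axis, 67 mm above the counter: bar 46 mm long along its x, 14 mm thick along its y, from 51 to 81 mm above the counter, a white mark at its -x end. The knob sits on a fixed grey box 115 x 115 x 42 mm, with a large dot at the start and one, two, three small dots at the clicks
- tin: Bystander: grey can with a paper label, 68 mm across, 100 mm high; origin at the centre of its underside
- mortar: Bystander: white ceramic mortar cup, 100 mm across, 70 mm high; origin at the centre of its underside
- weight: Bystander: small brass balance weight with a knob, 36 mm across, 50 mm high; origin at the centre of its underside
- spoon: Bystander: wooden-handled spoon lying flat, 170 mm long along its x
- pad: Bystander: dark wooden block lying flat, 70 x 100 x 22 mm; origin at the centre of its underside
- vial: Bystander: small amber bottle with a black cap, 44 mm across, 85 mm high; origin at the centre of its underside
There are look-alikes about, which are no part of the job. There is more than one size of the sled; the job needs the middle-sized. What is shaped like the part that bears selector but green or red is not meant.

How it is judged:
By the outcome, as a careful person would: the job done as asked, in the order asked, and still so for the second after the job is handed in, with the robot touching nothing.
It also fails if it takes over 64 s, if anything falls off the work surface, if the arm or the gripper's body presses on something with over 40 N, if the wrist force passes 120 N, or if a joint passes its speed limit or range.

### The arm

A 7-joint arm with a two-finger parallel gripper is mounted at the origin on the work surface. World frame = base frame: x ahead of the robot, y to its left, z up, the work surface at z = 0. Lengths are in mm, angles in rad, forces in N, time in s.
With the tool pointing down it reaches from about 425 to 875 mm from the base axis. Payload 9.9 kg.
Tool frame: the origin (TCP) lies midway between the tips of the shut fingers; the grasp point (between the pads) lies 19 mm behind it; z points along the fingers, y is the direction in which the jaws open and shut (so a half turn about z gives the same grasp; the last joint's range is limited). The gripper opens to 85 mm and grips with 20 to 120 N. Pads are 22 mm wide; open, the fingers measure 114 mm over their backs; the gripper's body (76 mm by 85 mm) begins 54 mm behind the grasp point. The pads swing forward as they close: fully open they stand 13 mm farther back than shut.
Start: joints at [1.083, 0.576, 0.025, 1.437, -0.015, 1.129, -0.057], TCP at [265.223, -620.714, 231.289] pointing down, gripper open.
Joint ranges: [-2.76, 2.76], [-0.34, 2.15], [-1.52, 1.57], [0.19, 2.46], [-1.09, 4.23], [0.17, 1.99], [-2.82, 2.82]. Speed limits (rad/s): [2.22, 2.22, 3.01, 3.01, 3.14, 3.14, 3.14].

### API

Orientations are given as a unit quaternion [w, x, y, z].
In Python, from workcell import bot gives the robot as it stands.
- The arm moves only by the tool carry_out, never from a script. Its argument "moves" is a list of rows, each a list of 7 numbers: the finger opening in mm, from 0 to 85.4, then the shift along the tool's x, y, z in mm, then the turn, a rotation vector about the tool's x, y, z in rad. A call has 1 to 5 rows; each row is the pose to reach, as a shift and turn from the pose commanded when the call began, along the tool's axes at that moment; what a row does not reach only later rows make up. A row lasts 1/8 s, in which the tool goes at most 62.5 mm and 10.7 degrees, less where a joint would pass 70% of its speed; a pose out of reach is approached as far as the arm can. A call with a gripper value outside its range is refused whole. The fingers move at their own pace and stop on an object; the grip force is fixed at half the most. Time passes only in rows, so rows that repeat a pose let the fingers close. It gives the time, the measured TCP pose, the force and the opening at its end, in the units of the state.
- bot.sense(): the state, without advancing time (a new reading comes with each control period).
- bot.get_image(name): name is "side" or "top" or "wrist"; returns a dict with "frame" (420x560x3 uint8, red, green, blue), "mtx" (3x3 intrinsics, pixels), "eye" and "orientation" of the camera in the world. Camera axes: x right, y up, looking along -z (the intrinsics and any distortion apply to the point x, -y, -z); pixel columns grow to the right and rows downward; lengths in mm; the calibration is good to about 2 mm. The wrist camera is an equidistant fisheye: a pixel r from the principal point sees the ray r / f radians off the axis. A picture is of the moment at which its call begins. There is no depth.
- bot.job_done(): hands the job in, once; it reports no verdict.
Trained networks look in the newest picture that a camera, given by its name, has taken for a name from the list of things; names that differ only in an ending like _2 or _b are one class to them, and where a whole thing is asked for, a point or a joint stands for the part that bears it (a point fixed in the world has none). Each returns a list of dicts, best first, with "confidence" (0 to 1); they miss things now and then, are a little off and sometimes report something else, mostly with a low value. They report only what shows in the picture. A call takes as long as a camera call. They do not tell look-alikes from the thing itself.
- bot.spot_in(camera, label): "point" ([x, y, z] in mm, in world coordinates, good to about 4 mm: the middle of the surface that is visible of it).
- bot.regions_of(camera, label): "mask" (420x560 bool, what is visible of it).
- bot.pinpoint(camera, label): "point" ([x, y, z] in mm, in world coordinates, good to about 4 mm: a listed point, or the origin of a listed thing).
The state is a dict: "time_s": time; "joints": joint angles; "dq": joint speeds; "joint_torque": joint torques, N m; "eef_pos": TCP position; "tcp_rot": TCP orientation; "force": force on the tool from outside, world axes, zero at the start; "ft_torque": the same for the moment, N m; "grip_width": finger opening in mm.
Only numpy, scipy, OpenCV 4.12 (cv2) and the standard library are available. Lean on these libraries where they do the work, as an engineer would, in place of code of your own. Each camera call takes 0.05 s, during which the arm holds its last target.

## Working session

There is one attempt and no reset: what is moved stays moved. The work goes in short steps, Python scripts to look and compute and a tool call to move; the robot and the scene stay as the last step left them, time stands still between calls to the robot, and variables do not carry over. Pictures are saved under pics/ and viewed, and the job is handed in when it is done.

Besides the shell and the picture viewer there is one more tool, called after "Call:" as a command line: name --pt "numbers of a row" for each row, then --argument value for the rest. carry_out: Moves the arm, as the interface text tells. Its arguments: {"type":"object","properties":{"moves":{"type":"array","items":{"type":"array","items":{"type":"number"}}}},"required":["moves"]}

```bash
ls; mkdir -p pics
python3 - <<'E'
from workcell import bot
import cv2
s=bot.sense();print(s)
for n in ("side","top","wrist"):
    d=bot.get_image(n);cv2.imwrite(f"pics/{n}0.png",d["frame"][:,:,::-1]);print(n,d["mtx"],d["eye"],d["orientation"],[k for k in d])
E
```

```text
pics
{'time_s': 0.0, 'joints': array([ 1.08318856,  0.57653469,  0.02484552,  1.43791256, -0.01499282,
        1.12902935, -0.056526  ]), 'dq': array([-1.44272478e-03,  1.06565916e-03,  1.71546335e-03,  1.33625833e-04,
        9.79561194e-04, -6.97279692e-05, -1.23304973e-03]), 'joint_torque': array([ 9.35825847e-05, -7.65764666e+01,  2.25024059e+00, -2.85965073e+01,
        1.51861139e-02,  1.27153768e-02, -5.25591884e-05]), 'eef_pos': array([ 265.04100128, -620.28102053,  230.43937187]), 'tcp_rot': array([-8.21394288e-04,  9.79685212e-01,  2.00539678e-01, -2.17336050e-04]), 'force': array([ 0.45140737, -0.35417561,  0.55349822]), 'ft_torque': array([ 0.00155594, -0.02820477,  0.017366  ]), 'grip_width': 85.17182554666914}
side [[488.56298265   0.         281.54852547]
 [  0.         488.56298265 209.53516704]
 [  0.           0.           1.        ]] [ 242.87472475 1069.54168402  830.9708097 ] [-0.10636131 -0.06646476  0.46261121  0.87764491] ['frame', 'mtx', 'eye', 'orientation']
top [[544.23971653   0.         278.35807661]
 [  0.         544.23971653 205.09167758]
 [  0.           0.           1.        ]] [ 208.18274976   50.59472356 1642.26410442] [ 0.70816791  0.06284339 -0.07327088 -0.69941425] ['frame', 'mtx', 'eye', 'orientation']
wrist [[325.1922621    0.         280.08435427]
 [  0.         325.1922621  206.279105  ]
 [  0.           0.           1.        ]] [ 329.56947238 -593.41327327  374.08438188] [ 0.82658074 -0.11509454  0.07667582 -0.54556241] ['frame', 'mtx', 'eye', 'orientation']
```

View pics/side0.png

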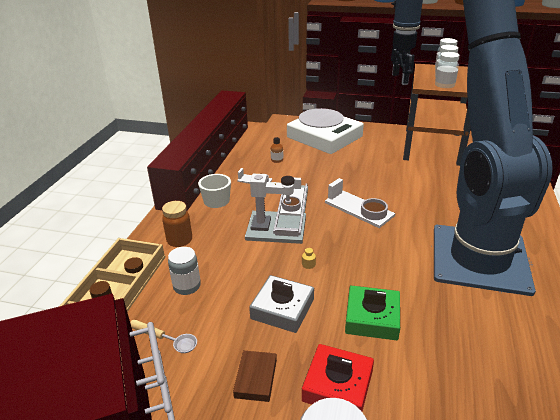

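View pics/top0.png

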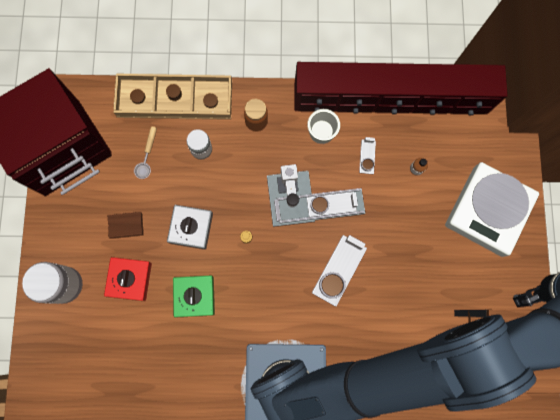

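View pics/wrist0.png

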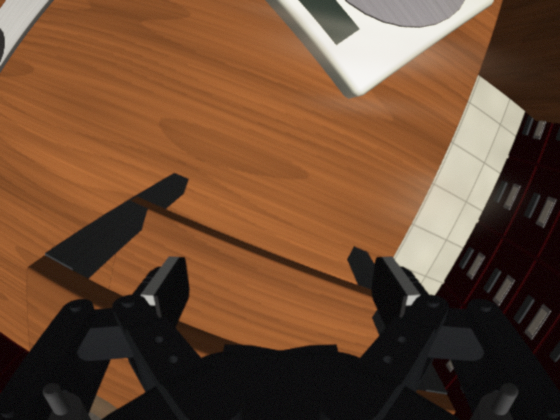

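Candidates in the top view: 
- **Sleds:** in the gauge lane (320,205), small (368,155), large (340,270). I choose the one in the lane, which is middle-sized.
- **Selectors:** white/grey (190,227), red (127,279), green (193,296). I choose the grey one.

Next I check these in a crop and measure.

```bash
cat > h.py <<'E'
from workcell import bot
import numpy as np, cv2
from scipy.spatial.transform import Rotation as R
def q2R(q): return R.from_quat([q[1],q[2],q[3],q[0]]).as_matrix()
def proj(d,P):
    P=np.atleast_2d(P).astype(float); C=(P-d["eye"])@q2R(d["orientation"])
    c=np.c_[C[:,0],-C[:,1],-C[:,2]]; K=d["mtx"]
    return np.c_[K[0,0]*c[:,0]/c[:,2]+K[0,2],K[1,1]*c[:,1]/c[:,2]+K[1,2]]
def ray(d,uv,fish=False):
    K=d["mtx"];x=(uv[0]-K[0,2])/K[0,0];y=(uv[1]-K[1,2])/K[1,1]
    if fish:
        r=np.hypot(x,y);v=np.array([x/r*np.sin(r),-y/r*np.sin(r),-np.cos(r)])
    else: v=np.array([x,-y,-1.])
    return q2R(d["orientation"])@v
def onz(d,uv,z,fish=False):
    v=ray(d,uv,fish);return d["eye"]+v*(z-d["eye"][2])/v[2]
def tri(d1,u1,d2,u2):
    A=[];b=[]
    for d,u in((d1,u1),(d2,u2)):
        v=ray(d,u);v/=np.linalg.norm(v);M=np.eye(3)-np.outer(v,v);A.append(M);b.append(M@d["eye"])
    return np.linalg.solve(sum(A),sum(b))
def crop(d,x0,y0,w,h,s,name):
    cv2.imwrite(name,cv2.resize(d["frame"][y0:y0+h,x0:x0+w,::-1],None,fx=s,fy=s,interpolation=cv2.INTER_CUBIC))
E
python3 - <<'E'
from h import *
t=bot.get_image("top");s=bot.get_image("side")
crop(t,260,155,120,80,6.5,"pics/tc.png");crop(s,230,160,90,90,6.5,"pics/sc.png");crop(t,160,195,65,60,8,"pics/tsel.png")
np.set_printoptions(precision=1,suppress=True)
for c in("top","side"):
  for l in("gauge","sled","lug","mould_rim","press_pad","foot_tip","selector_grip","carriage"):
    try:
        print(c,l,[(np.array(r["point"]),round(r["confidence"],2)) for r in bot.pinpoint(c,l)])
    except Exception as e: print(c,l,e)
E
```

```text
top gauge [(array([517.5, -13.4,   0.5]), 0.87)]
top sled [(array([523.4, -94.9,  13.4]), 0.94), (array([ 658. , -252.5,   -1.1]), 0.8), (array([ 287.3, -137.2,   -1.7]), 0.73), (array([430.5, 124.2,  -0.1]), 0.73)]
top lug [(array([ 542.2, -205.9,   38.9]), 0.82), (array([ 423.1, -204.9,   37.6]), 0.77), (array([ 742.4, -253.3,   19.1]), 0.56)]
top mould_rim [(array([ 659.7, -248.1,   16.4]), 0.97), (array([ 527.3, -100.1,   43.8]), 0.83), (array([ 284.8, -134.8,   40.4]), 0.55)]
top press_pad [(array([513.9, -14.1, 171.2]), 0.83), (array([ 767.4, -107.4,    0.6]), 0.33)]
top foot_tip [(array([ 526.5, -100.3,   41.1]), 0.29)]
top selector_grip [(array([456.5, 292.5,  70.8]), 0.65), (array([297.5, 466.9,  67.6]), 0.61), (array([250.3, 273.7,  68.4]), 0.51)]
top carriage it knows: foot, foot_tip, gauge, lug, mortar, mould_rim, pad, press_pad, selector_grip, sled, spoon, tin, vial, weight
side gauge [(array([512. , -11.8,  -4.4]), 0.61), (array([518.8, -11.1,  93.7]), 0.58)]
side sled [(array([ 287.4, -134.2,    0.6]), 0.85), (array([ 525.4, -100.7,   13.2]), 0.72), (array([ 659.9, -245.4,   -0.4]), 0.55), (array([514.3,  -6.1, 168.9]), 0.2)]
side lug [(array([ 542.4, -205.2,   40.2]), 0.94), (array([ 417.9, -207.2,   37.2]), 0.75), (array([ 744.2, -261. ,   21.4]), 0.68)]
side mould_rim [(array([525.6, -95.9,  43.8]), 0.94), (array([ 286.2, -130. ,   41. ]), 0.93), (array([ 661.3, -251.4,   21.3]), 0.43)]
side press_pad [(array([512.9,  -6.2, 170.1]), 0.79)]
side foot_tip [(array([455.2, 288.7,  64.5]), 0.67), (array([519.3,  -8.3,  92.1]), 0.43), (array([515.3,  -7.6, 168.7]), 0.34)]
side selector_grip [(array([252.9, 269.5,  69.1]), 0.95), (array([296.1, 465.6,  66.8]), 0.8), (array([454.6, 289.3,  61.3]), 0.57)]
side carriage it knows: foot, foot_tip, gauge, lug, mortar, mould_rim, pad, press_pad, selector_grip, sled, spoon, tin, vial, weight
```

View pics/tc.png

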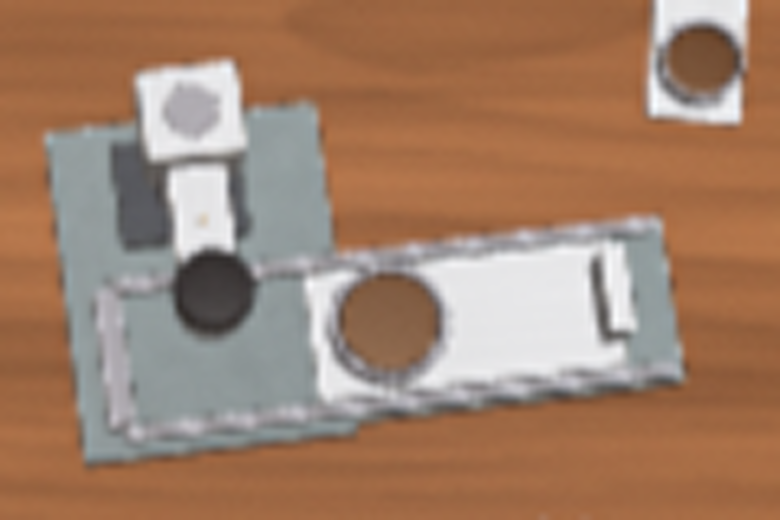

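View pics/sc.png

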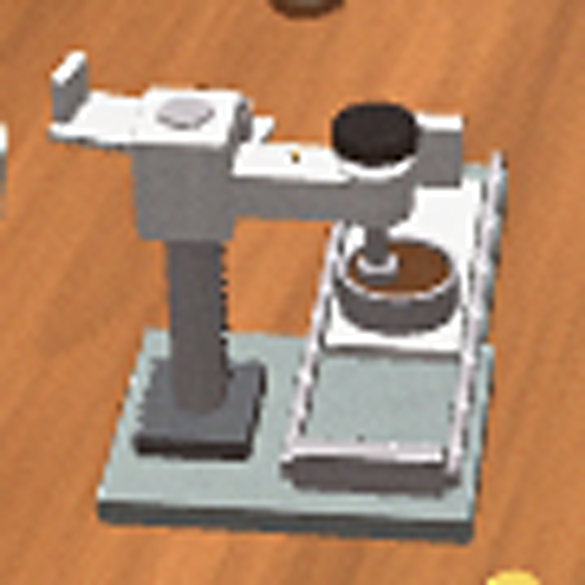

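View pics/tsel.png

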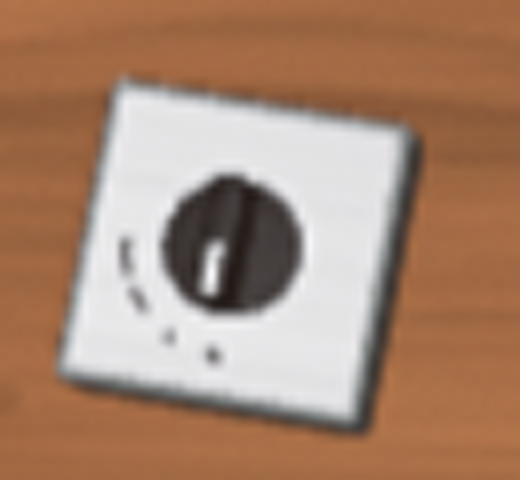

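The crop confirms the choices: the middle-sized sled lies in the gauge lane, and the selector is the white/grey box. Next I fit the gauge's yaw from the rails.

Run:
```python
from h import *
from scipy.optimize import least_squares
np.set_printoptions(precision=2,suppress=True)
t=bot.get_image("top");s=bot.get_image("side")
T=lambda a:(a[0]/6.5+260-.4,a[1]/6.5+155-.4)
S=lambda a:(a[0]/6.5+230-.4,a[1]/6.5+160-.4)
# tc: rail end outer corners z24
for n,a,z in [("lowR",(683,378),24),("lowL",(135,437),24),("upR",(660,220),24),("upL",(105,285),24),("baseBL",(88,463),0),("baseTL",(47,135),14),("baseTR",(315,103),14),("pad",(213,291),170),("rim",(387,322),42),("lugtopR",(628,332),58),("lugtopU",(617,242),58)]:
    print(n,onz(t,T(a),z))
print("pad tri",tri(t,T((213,291)),s,S((376,133))))
print("rim tri",tri(t,T((387,322)),s,S((398,277))))
for c,l in(("top","press_pad"),("top","lug"),("side","lug"),("side","selector_grip")):
    print(c,l,[(np.array(r["point"]),round(r["confidence"],2)) for r in bot.pinpoint(c,l)])
```

```text
lowR [ 504.28 -233.4    24.  ]
lowL [472.99  21.74  24.  ]
upR [ 579.63 -224.04   24.  ]
upL [544.72  36.49  24.  ]
baseBL [464.25  43.25   0.  ]
baseTL [619.    64.75  14.  ]
baseTR [636.56 -62.37  14.  ]
pad [512.4   -8.18 170.  ]
rim [525.38 -93.74  42.  ]
lugtopR [ 519.09 -202.63   58.  ]
lugtopU [ 561.17 -198.26   58.  ]
pad tri [514.21  -8.15 167.26]
rim tri [526.75 -93.82  40.13]
top press_pad [(array([516.2, -17. , 172.3]), 0.69)]
top lug [(array([ 421.8, -202.2,   35.7]), 0.78), (array([ 541. , -209.3,   41.1]), 0.73)]
side lug [(array([ 421.4, -208.4,   36.5]), 0.86), (array([ 541.1, -205.1,   40.5]), 0.64), (array([519.2,  -6.5,  91.5]), 0.47)]
side selector_grip [(array([456.2, 292.2,  60.2]), 0.95), (array([249.8, 273. ,  67.3]), 0.93), (array([295.2, 466.9,  64.8]), 0.79), (array([706.2, 268.7,  -1.9]), 0.16)]
```

```bash
cat >> h.py <<'E'
def go(p,yaw,lim=True):
    s=bot.sense();M=q2R(s["tcp_rot"])
    c,n=np.cos(yaw),np.sin(yaw);T=np.array([[c,n,0],[n,-c,0],[0,0,-1.]])
    sh=M.T@(np.array(p)-s["eef_pos"]);rv=R.from_matrix(M.T@T).as_rotvec()
    print("shift",sh.round(1),"turn",rv.round(4),"dist",np.linalg.norm(sh).round(1),"| tcp",s["eef_pos"].round(2),"F",s["force"].round(2),"t",round(s["time_s"],2),"q",s["joints"].round(2),"w",round(s["grip_width"],1))
O=np.array([513.5,-9.0]);GY=0.13
def gw(x,y,z): return [O[0]+x*np.cos(GY)-y*np.sin(GY),O[1]+x*np.sin(GY)+y*np.cos(GY),z]
def wg(p): d=np.array(p[:2])-O; c,n=np.cos(GY),np.sin(GY); return np.array([c*d[0]+n*d[1],-n*d[0]+c*d[1],p[2]])
E
python3 - <<'E'
from h import *
go(gw(0,-235,230),GY)
print(gw(0,-235,230))
E
```

```text
shift [ 405.1 -238.7    1.3] turn [ 0.     -0.      0.2738] dist 470.2 | tcp [ 265.23 -620.72  231.31] F [ 0.99 -0.24 -0.24] t 1.25 q [ 1.08  0.58  0.02  1.44 -0.02  1.13 -0.06] w 85.2
[np.float64(543.9640235156282), np.float64(-242.0170450229752), 230]
```

Call:
carry_out --pt "0 50 -30 0 0 0 0.05" --pt "0 100 -60 0 0 0 0.11" --pt "0 150 -90 0 0 0 0.17" --pt "0 200 -119 0 0 0 0.22" --pt "0 250 -148 0 0 0 0.274"

```text
time_s: 1.88
eef_pos: [438.0, -384.9, 231.5]
tcp_rot: [0.0, 0.998, 0.064, 0.0]
force: [1.2, -0.5, 0.6]
grip_width: -0.2
```

Run:
```python
from h import *
go(gw(0,-235,150),GY)
```

```text
shift [ 123.3 -128.2   81.5] turn [ 0.0004 -0.0005 -0.002 ] dist 195.7 | tcp [ 437.99 -384.88  231.53] F [ 1.22 -0.55  0.56] t 1.88 q [ 0.59  0.44  0.07  1.69 -0.03  1.01 -0.77] w -0.2
```

Call:
carry_out --pt "0 40 -42 20 0 0 0" --pt "0 80 -84 50 0 0 0" --pt "0 123 -128 80 0 0 0" --pt "0 123 -128 135 0 0 0" --pt "0 123 -128 135 0 0 0"

```text
time_s: 2.5
eef_pos: [540.2, -241.4, 92.9]
tcp_rot: [-0.002, 0.998, 0.066, -0.004]
force: [-0.3, -0.6, 0.8]
grip_width: 0.0
```

Run:
```python
from h import *
go(gw(0,-235,36),GY)
t=bot.get_image("wrist");cv2.imwrite("pics/w1.png",t["frame"][:,:,::-1])
```

```text
shift [ 4.   1.3 56.9] turn [-0.0039  0.0069  0.0021] dist 57.1 | tcp [ 540.21 -241.42   92.93] F [-0.28 -0.64  0.82] t 2.5 q [ 0.32  0.61  0.04  1.82 -0.03  0.72 -1.07] w 0.0
```

View pics/w1.png

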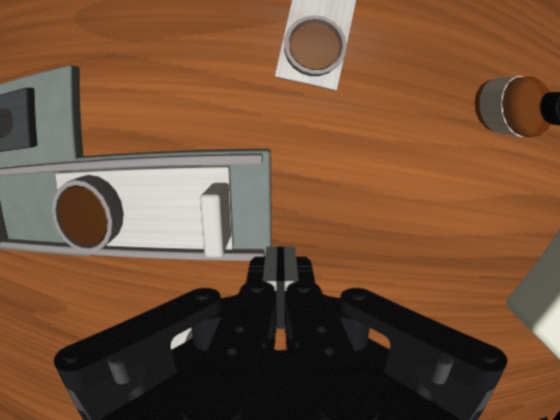

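Run:
```python
from h import *
np.set_printoptions(precision=1,suppress=True)
t=bot.get_image("wrist")
for n,u,z in [("lug top outer far",(221,186),58),("lug top outer near",(223,255),58),("rail end up",(263,155),24),("rail end low",(262,255),24),("rail low left",(5,245),24),("rail up left",(85,163),24),("rim",(87,213),42)]:
    p=onz(t,u,z,True);print(n,p,wg(p))
go(gw(0,-235,36),GY)
```

```text
lug top outer far [ 567.  -206.1   58. ] [  27.5 -202.3   58. ]
lug top outer near [ 523.8 -210.5   58. ] [ -15.9 -201.2   58. ]
rail end up [ 583.3 -226.8   24. ] [  41. -225.   24.]
rail end low [ 511.4 -234.4   24. ] [ -31.3 -223.2   24. ]
rail low left [476.2  17.   24. ] [-33.6  30.6  24. ]
rail up left [564.3 -91.8  24. ] [ 39.6 -88.7  24. ]
rim [ 531.7 -104.4   42. ] [  5.6 -96.9  42. ]
shift [ 2.2 -2.5 61.3] turn [ 0.  0. -0.] dist 61.4 | tcp [ 542.1 -244.8   97.3] F [0.2 0.2 0.7] t 2.6 q [ 0.3  0.6  0.   1.8 -0.   0.7 -1.1] w 0.1
```

Call:
carry_out --pt "0 4 -1 30 0 0 0" --pt "0 4 -1 61 0 0 0" --pt "0 4 -8 61 0 0 0" --pt "0 4 -12 61 0 0 0"

```text
time_s: 3.1
eef_pos: [545.6, -231.7, 37.7]
tcp_rot: [0.001, 0.998, 0.064, 0.001]
force: [-0.4, -0.5, 1.0]
grip_width: 0.2
```

Run:
```python
from h import *
s=bot.sense();print(s["eef_pos"],wg(s["eef_pos"]),s["force"])
t=bot.get_image("wrist");cv2.imwrite("pics/w2.png",t["frame"][:,:,::-1])
s=bot.sense();print(s["eef_pos"],wg(s["eef_pos"]),s["force"])
```

```text
[ 545.60228819 -231.72346797   37.67522023] [   2.95883986 -225.00565628   37.67522023] [-0.42589183 -0.45575359  0.9771239 ]
[ 545.7748987  -230.9221788    37.63988219] [   3.23386829 -224.23350469   37.63988219] [0.23987655 1.51214504 0.0907103 ]
```

View pics/w2.png

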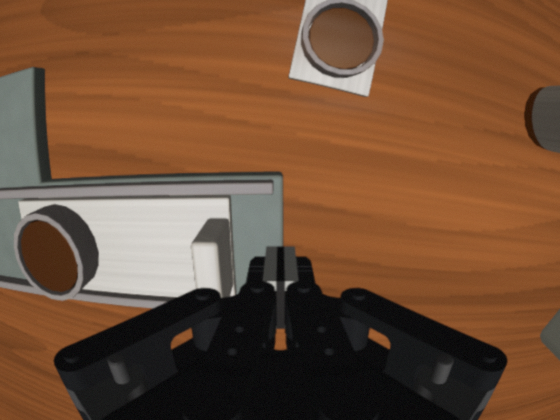

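Call:
carry_out --pt "0 0 -7 0 0 0 0" --pt "0 0 -14 0 0 0 0" --pt "0 0 -22 0 0 0 0" --pt "0 0 -31 0 0 0 0" --pt "0 0 -40 0 0 0 0"

```text
time_s: 3.78
eef_pos: [540.6, -192.9, 36.4]
tcp_rot: [0.001, 0.998, 0.064, 0.001]
force: [0.5, -6.4, 4.3]
grip_width: 0.1
```

Call:
carry_out --pt "0 0 -9 0 0 0 0" --pt "0 0 -18 0 0 0 0" --pt "0 0 -26 0 0 0 0" --pt "0 0 -33 0 0 0 0" --pt "0 0 -38 0 0 0 0"

```text
time_s: 4.4
eef_pos: [535.7, -155.1, 36.3]
tcp_rot: [0.001, 0.998, 0.064, 0.001]
force: [0.8, -6.7, 4.8]
grip_width: 0.1
```

Run:
```python
from h import *
s=bot.sense();print(s["eef_pos"],wg(s["eef_pos"]),s["force"])
t=bot.get_image("top");crop(t,260,155,120,80,6.5,"pics/tc2.png")
s=bot.sense();print(s["eef_pos"],wg(s["eef_pos"]),s["force"])
```

```text
[ 535.65340516 -155.1014005    36.30619606] [   3.02674258 -147.74041904   36.30619606] [ 0.79125221 -6.74322108  4.83468294]
[ 535.58951474 -154.2225587    36.22824927] [   3.07731918 -146.86071062   36.22824927] [ 0.59971475 -5.63090167  5.99430078]
```

View pics/tc2.png

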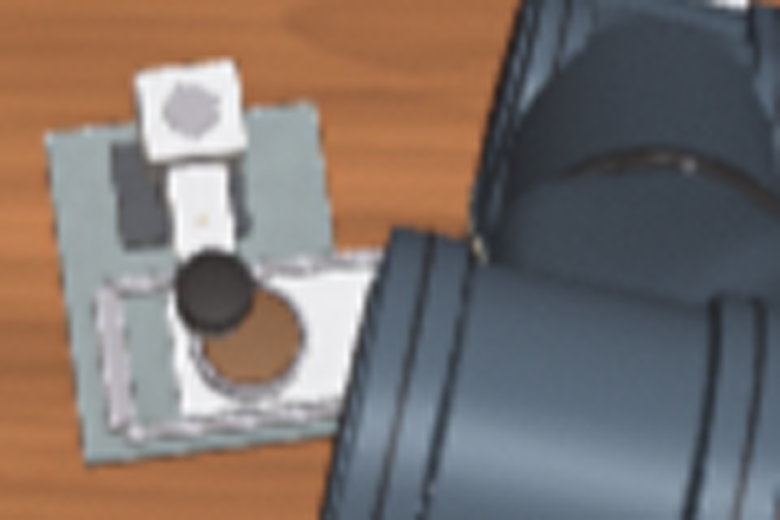

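Call:
carry_out --pt "0 0 -6 0 0 0 0" --pt "0 0 -11 0 0 0 0" --pt "0 0 -15 0 0 0 0" --pt "0 0 -18 0 0 0 0" --pt "0 0 -21 0 0 0 0"

```text
time_s: 5.08
eef_pos: [532.9, -134.5, 36.2]
tcp_rot: [0.001, 0.998, 0.064, 0.001]
force: [1.2, -6.3, 5.0]
grip_width: 0.1
```

Call:
carry_out --pt "0 0 -2 0 0 0 0" --pt "0 0 -4 0 0 0 0"

```text
time_s: 5.32
eef_pos: [532.8, -132.6, 36.3]
tcp_rot: [0.002, 0.998, 0.063, 0.002]
force: [3.5, -17.4, 1.6]
grip_width: 0.3
```

Call:
carry_out --pt "0 0 -2 0 0 0 0" --pt "0 0 -2 0 0 0 0"

```text
time_s: 5.58
eef_pos: [532.8, -132.5, 36.4]
tcp_rot: [0.003, 0.998, 0.063, 0.002]
force: [2.7, -20.2, 0.9]
grip_width: -0.3
```

Run:
```python
from h import *
s=bot.sense();print(s["eef_pos"],wg(s["eef_pos"]),s["force"])
t=bot.get_image("top");crop(t,260,155,120,80,6.5,"pics/tc3.png")
s=bot.get_image("side");crop(s,230,160,90,90,6.5,"pics/sc3.png")
```

```text
[ 532.83413585 -132.53689406   36.44834191] [   3.15639301 -125.00084074   36.44834191] [  2.66192271 -20.15672178   0.87979348]
```

View pics/tc3.png

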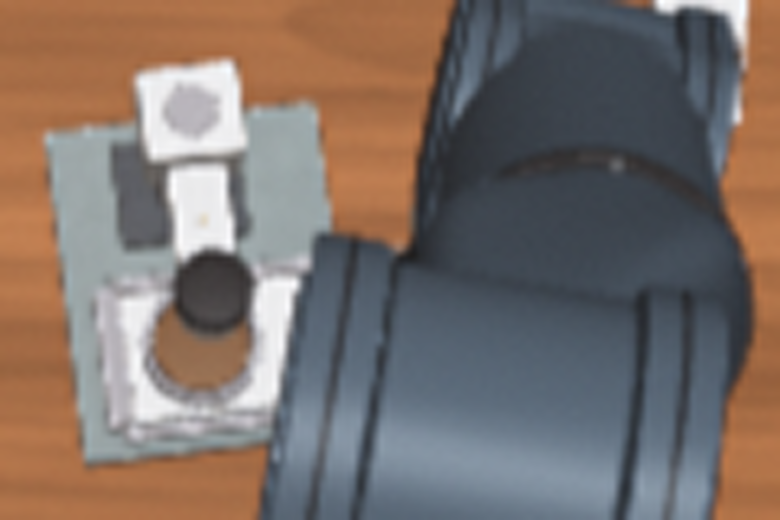

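View pics/sc3.png

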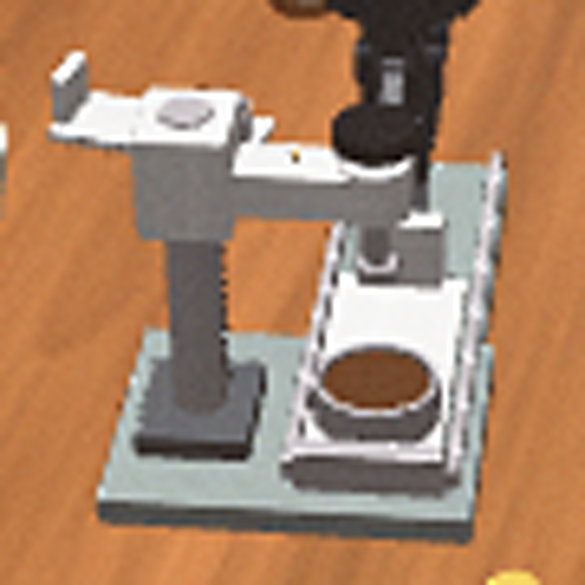

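Call:
carry_out --pt "0 0 30 0 0 0 0" --pt "0 0 55 -15 0 0 0" --pt "0 0 55 -75 0 0 0" --pt "0 0 55 -135 0 0 0" --pt "0 0 55 -180 0 0 0"

```text
time_s: 6.3
eef_pos: [538.4, -181.1, 218.0]
tcp_rot: [0.0, 0.998, 0.065, 0.001]
force: [-0.2, -0.7, -0.7]
grip_width: 0.4
```

Run:
```python
from h import *
go(gw(0,0,200),GY)
```

```text
shift [  -2.4 -173.9   18. ] turn [ 0.0003 -0.0017 -0.    ] dist 174.9 | tcp [ 538.43 -181.14  218.04] F [-0.16 -0.74 -0.66] t 6.3 q [ 0.2   0.43  0.07  1.75 -0.03  0.96 -1.16] w 0.4
```

Call:
carry_out --pt "0 -1 -55 0 0 0 0" --pt "0 -1 -110 0 0 0 0" --pt "0 -2 -160 0 0 0 0" --pt "0 -2 -174 8 0 0 0" --pt "0 -2 -174 18 0 0 0"

```text
time_s: 6.92
eef_pos: [513.7, -8.4, 197.0]
tcp_rot: [-0.0, 0.998, 0.066, 0.0]
force: [-0.0, -0.7, 0.6]
grip_width: -0.2
```

Run:
```python
from h import *
d=bot.get_image("side");crop(d,230,120,90,90,6.5,"pics/sc4.png")
w=bot.get_image("wrist");cv2.imwrite("pics/w4.png",w["frame"][:,:,::-1])
go(gw(0,0,170),GY)
p=bot.sense()["eef_pos"];print(proj(d,p),"crop",(proj(d,p)-[230,120])*6.5)
```

```text
shift [ 0.6 -1.6 26.1] turn [ 0.0006  0.0022 -0.0015] dist 26.1 | tcp [513.14 -10.69 196.08] F [-0.71  0.28 -0.  ] t 7.03 q [-0.1   0.38  0.04  1.91 -0.02  0.86 -1.49] w -0.1
[[288.40414313 170.24320391]] crop [[379.62693034 326.58082538]]
```

View pics/sc4.png

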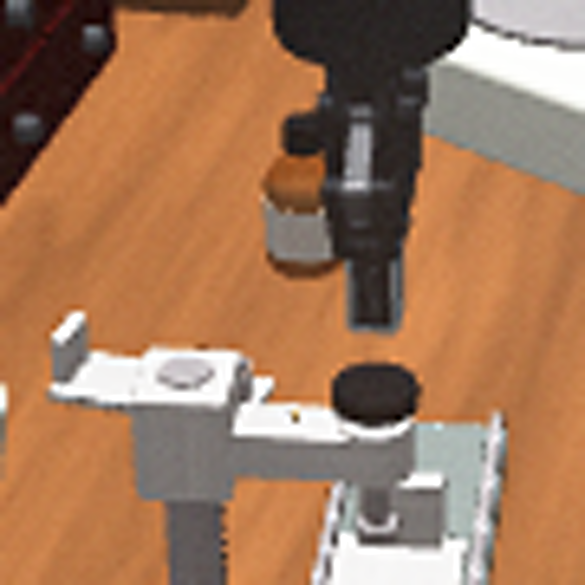

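View pics/w4.png

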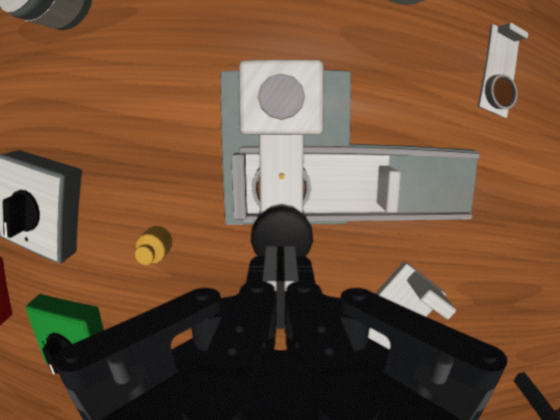

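Run:
```python
from h import *
w=bot.get_image("wrist")
for z in (160,165,170): print(onz(w,(282,232),z,True))
for u in((251,230),(313,230)): print(onz(w,u,168,True))
print(bot.sense()["eef_pos"],[ (r["point"],r["confidence"]) for r in bot.pinpoint("wrist","press_pad")])
```

```text
[516.29946017 -11.7232457  160.        ]
[518.15373835 -11.4470457  165.        ]
[520.00801652 -11.17084571 170.        ]
[518.18934024   6.17081762 168.        ]
[522.64034978 -28.45581636 168.        ]
[513.43787394 -11.01069701 196.55293675] [([515.6, -12.6, 167.9], 0.82)]
```

Call:
carry_out --pt "0 2 0 10 0 0 0" --pt "0 2 0 18 0 0 0" --pt "0 2 0 22 0 0 0" --pt "0 2 0 25 0 0 0"

```text
time_s: 7.62
eef_pos: [515.7, -9.1, 172.0]
tcp_rot: [0.0, 0.998, 0.065, -0.0]
force: [-0.1, 0.5, -0.7]
grip_width: 0.1
```

Call:
carry_out --pt "0 0 0 2 0 0 0" --pt "0 0 0 4 0 0 0" --pt "0 0 0 6 0 0 0"

```text
time_s: 8.0
eef_pos: [515.9, -9.0, 167.0]
tcp_rot: [-0.0, 0.998, 0.065, 0.0]
force: [-2.7, 0.2, 8.5]
grip_width: -0.1
```

Call:
carry_out --pt "0 0 0 5 0 0 0" --pt "0 0 0 10 0 0 0" --pt "0 0 0 15 0 0 0" --pt "0 0 0 20 0 0 0" --pt "0 0 0 25 0 0 0"

```text
time_s: 8.62
eef_pos: [515.9, -9.0, 141.9]
tcp_rot: [-0.0, 0.998, 0.065, 0.0]
force: [-3.0, -0.3, 9.9]
grip_width: 0.1
```

Run:
```python
from h import *
d=bot.get_image("side");crop(d,230,150,90,90,6.5,"pics/sc5.png")
s=bot.sense();print(s["eef_pos"],s["force"],s["time_s"])
```

```text
[515.87241635  -8.98122925 141.40997052] [-1.36068918 -0.31466277  4.6836795 ] 8.675
```

View pics/sc5.png

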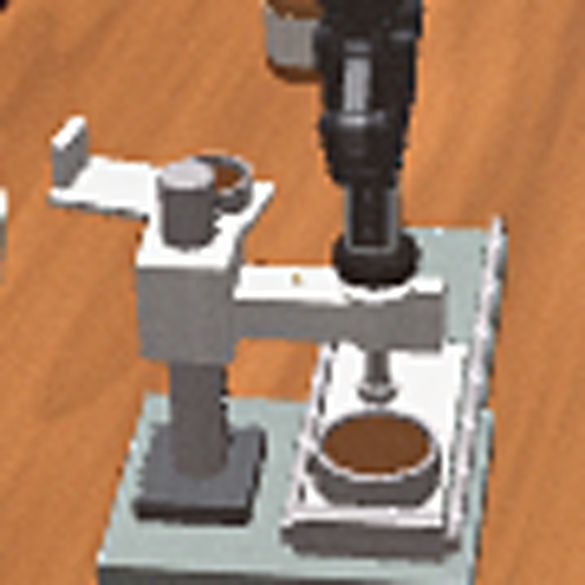

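Call:
carry_out --pt "0 0 0 4 0 0 0" --pt "0 0 0 7 0 0 0" --pt "0 0 0 9 0 0 0" --pt "0 0 0 11 0 0 0" --pt "0 0 0 13 0 0 0"

```text
time_s: 9.3
eef_pos: [515.9, -9.0, 129.0]
tcp_rot: [-0.0, 0.998, 0.065, 0.0]
force: [-2.9, -0.4, 9.4]
grip_width: -0.2
```

Call:
carry_out --pt "0 0 0 1 0 0 0" --pt "0 0 0 2 0 0 0" --pt "0 0 0 3 0 0 0"

```text
time_s: 9.68
eef_pos: [515.9, -9.0, 126.0]
tcp_rot: [-0.0, 0.998, 0.065, 0.0]
force: [-3.3, -1.1, 8.0]
grip_width: -0.1
```

Call:
carry_out --pt "0 0 0 1 0 0 0" --pt "0 0 0 2 0 0 0" --pt "0 0 0 3 0 0 0"

```text
time_s: 10.05
eef_pos: [515.9, -9.0, 123.0]
tcp_rot: [-0.0, 0.998, 0.065, 0.0]
force: [-3.0, -0.2, 8.2]
grip_width: 0.1
```

Run:
```python
from h import *
d=bot.get_image("side");crop(d,240,170,70,70,8.5,"pics/sc6.png")
s=bot.sense();print(s["eef_pos"],s["force"],s["time_s"])
```

```text
[515.88340707  -8.97397241 122.89425721] [-2.03851222  0.37742541  8.02134644] 10.1
```

View pics/sc6.png

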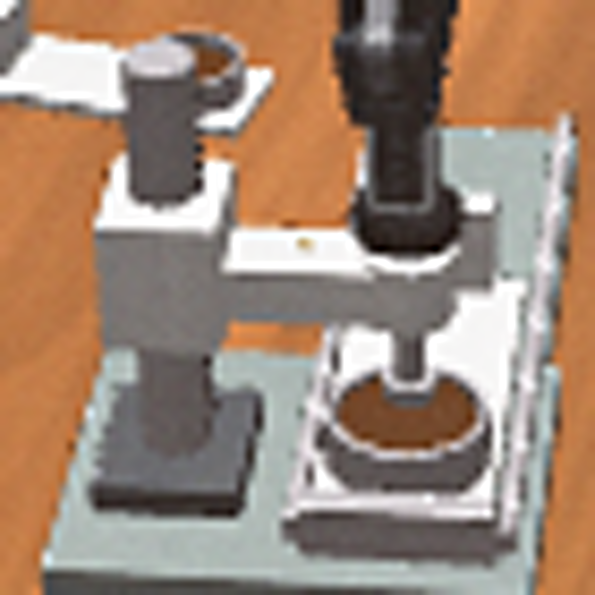

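Call:
carry_out --pt "0 0 0 1 0 0 0" --pt "0 0 0 2 0 0 0"

```text
time_s: 10.35
eef_pos: [515.9, -9.0, 121.0]
tcp_rot: [-0.0, 0.998, 0.065, 0.0]
force: [-2.9, -0.4, 8.7]
grip_width: -0.0
```

Call:
carry_out --pt "0 0 0 1 0 0 0" --pt "0 0 0 2 0 0 0"

```text
time_s: 10.6
eef_pos: [515.9, -9.0, 119.0]
tcp_rot: [-0.0, 0.998, 0.065, 0.0]
force: [-2.1, 1.0, 9.0]
grip_width: -0.1
```

Call:
carry_out --pt "0 0 0 1 0 0 0" --pt "0 0 0 2 0 0 0"

```text
time_s: 10.85
eef_pos: [515.9, -9.0, 117.0]
tcp_rot: [-0.0, 0.998, 0.065, 0.0]
force: [-3.3, 0.6, 7.6]
grip_width: 0.6
```

Run:
```python
from h import *
d=bot.get_image("side");crop(d,240,170,70,70,8.5,"pics/sc7.png")
s=bot.sense();print(s["eef_pos"],s["force"],s["time_s"])
```

```text
[515.87031061  -8.98355711 116.89617053] [-2.88334055  0.21386635  7.78293297] 10.9
```

View pics/sc7.png

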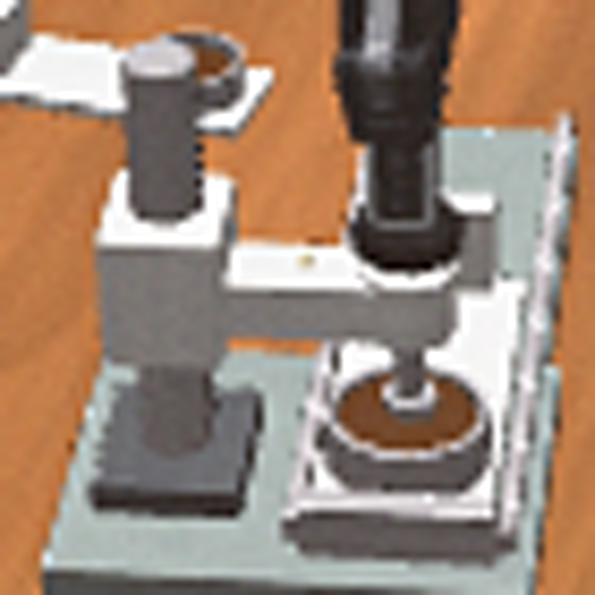

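Call:
carry_out --pt "0 0 0 0.5 0 0 0" --pt "0 0 0 1 0 0 0"

```text
time_s: 11.15
eef_pos: [515.8, -9.0, 116.0]
tcp_rot: [-0.0, 0.998, 0.065, 0.0]
force: [-2.6, 1.0, 9.1]
grip_width: -0.3
```

Call:
carry_out --pt "0 0 0 0.5 0 0 0" --pt "0 0 0 1 0 0 0"

```text
time_s: 11.4
eef_pos: [515.9, -9.0, 115.0]
tcp_rot: [-0.0, 0.998, 0.065, 0.0]
force: [-2.9, 0.8, 9.9]
grip_width: -0.0
```

Call:
carry_out --pt "0 0 0 0.5 0 0 0" --pt "0 0 0 1 0 0 0"

```text
time_s: 11.65
eef_pos: [515.9, -9.0, 114.1]
tcp_rot: [-0.0, 0.998, 0.065, 0.0]
force: [-2.5, -0.3, 10.5]
grip_width: -0.2
```

Call:
carry_out --pt "0 0 0 0.5 0 0 0" --pt "0 0 0 1 0 0 0"

```text
time_s: 11.9
eef_pos: [515.9, -9.0, 113.2]
tcp_rot: [-0.0, 0.998, 0.065, 0.0]
force: [-2.3, 0.3, 11.7]
grip_width: -0.2
```

Run:
```python
from h import *
d=bot.get_image("side");crop(d,240,170,70,70,8.5,"pics/sc8.png")
for i in range(3):
  s=bot.sense();print(s["eef_pos"],s["force"],s["time_s"])
```

```text
[515.9028319   -8.97543606 113.15444642] [-3.5844142  -0.72559744 11.1437589 ] 11.95
[515.9028319   -8.97543606 113.15444642] [-3.5844142  -0.72559744 11.1437589 ] 11.95
[515.9028319   -8.97543606 113.15444642] [-3.5844142  -0.72559744 11.1437589 ] 11.95
```

View pics/sc8.png

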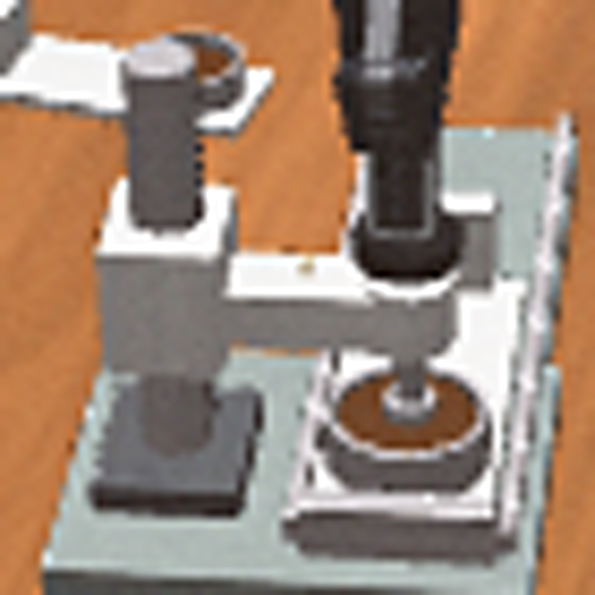

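Call:
carry_out --pt "0 0 0 0.5 0 0 0" --pt "0 0 0 1 0 0 0"

```text
time_s: 12.2
eef_pos: [515.9, -9.0, 112.3]
tcp_rot: [-0.0, 0.998, 0.065, 0.0]
force: [-3.7, -0.3, 13.3]
grip_width: -0.2
```

Run:
```python
from h import *
for i in range(3):
  d=bot.get_image("side");s=bot.sense();print(s["eef_pos"],s["force"],s["time_s"])
```

```text
[515.84707656  -8.99159009 112.19608302] [-3.24715931 -0.31822854 11.69747997] 12.25
[515.89388947  -8.97757542 112.21246687] [-2.52321442  0.67172677 11.18661634] 12.3
[515.87687532  -8.99928045 112.2041665 ] [-3.50687951 -0.14111072 11.02972795] 12.35
```

Call:
carry_out --pt "0 0 0 -3 0 0 0" --pt "0 0 0 -20 0 0 0" --pt "0 0 0 -60 0 0 0" --pt "0 0 0 -90 0 0 0" --pt "0 0 0 -90 0 0 0"

```text
time_s: 12.98
eef_pos: [517.2, -9.0, 203.5]
tcp_rot: [-0.0, 0.998, 0.065, 0.002]
force: [-0.1, 0.1, -0.4]
grip_width: -0.1
```

Run:
```python
from h import *
d=bot.get_image("side");crop(d,240,170,70,70,8.5,"pics/sc9.png")
w=bot.get_image("wrist");cv2.imwrite("pics/w9.png",w["frame"][:,:,::-1])
go(gw(0,-120,110),GY)
np.set_printoptions(precision=3,suppress=True)
s=bot.sense();M=q2R(s["tcp_rot"]);w=bot.get_image("wrist");print("cam in tool",M.T@(w["eye"]-s["eef_pos"]));print(M.T@q2R(w["orientation"]))
```

```text
shift [ -2.2 119.8  91.2] turn [-0.     -0.0003 -0.0001] dist 150.6 | tcp [515.7   -8.96 201.22] F [0.6  0.22 0.85] t 13.07 q [-0.1   0.37  0.04  1.9  -0.02  0.87 -1.5 ] w -0.3
cam in tool [  69.971    0.232 -143.558]
[[ 0.     0.962  0.274]
 [ 1.     0.    -0.   ]
 [-0.     0.274 -0.962]]
```

View pics/sc9.png

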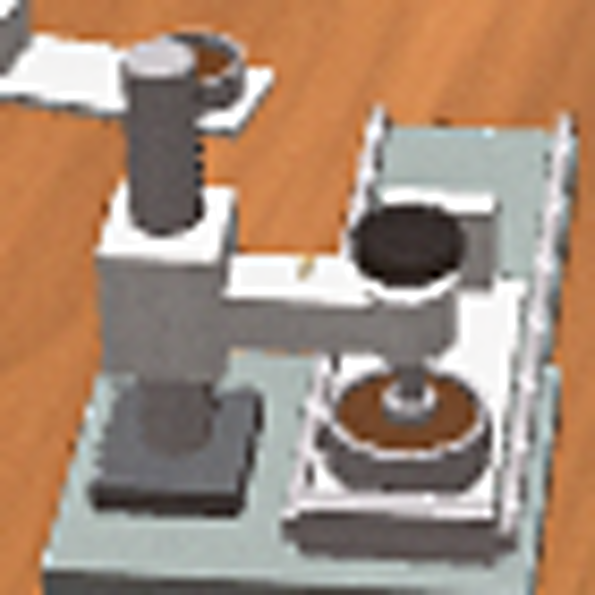

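View pics/w9.png

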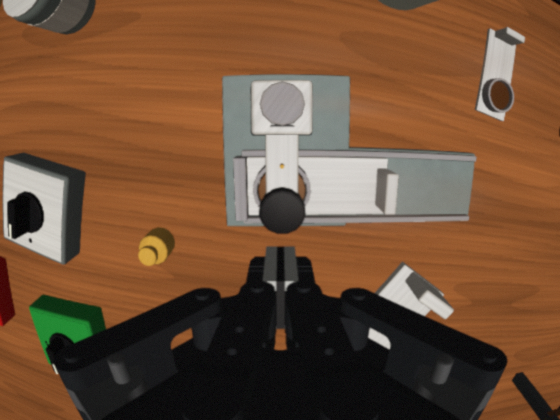

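Run:
```python
from h import *
t=bot.get_image("top")
print("weight",onz(t,(246,237),20), "mortar",onz(t,(323,125),70))
for p in[(560,130,0),(500,110,0),(455,291,42),(490,258,42)]:print(p,proj(t,p))
for n,u in[("tl",(120,80)),("tr",(412,130)),("bl",(65,375)),("br",(362,428))]:
    print(n,onz(t,(u[0]/8+160-.4,u[1]/8+195-.4),42))
go((560,130,60),GY)
```

```text
weight [426.15872945 124.32123648  20.        ] mortar [ 764.82450739 -103.80200047   70.        ]
(560, 130, 0) [[245.40056894 194.75567182]]
(500, 110, 0) [[251.49407262 214.00241726]]
(455, 291, 42) [[189.68093783 225.62832348]]
(490, 258, 42) [[201.27312794 214.16223161]]
tl [517.90786606 338.60940261  42.        ]
tr [500.43506079 229.12272049  42.        ]
bl [406.9083154  353.57507047  42.        ]
br [388.70800761 243.63880143  42.        ]
shift [  62.6 -132.   140.4] turn [-0.0002  0.0015 -0.0001] dist 202.6 | tcp [515.22  -8.98 200.44] F [-0.66  0.83 -0.15] t 13.18 q [-0.1   0.37  0.04  1.9  -0.02  0.87 -1.5 ] w 0.1
```

Call:
carry_out --pt "0 20 -50 0 0 0 0" --pt "0 42 -95 20 0 0 0" --pt "0 62 -132 60 0 0 0" --pt "0 62 -132 115 0 0 0" --pt "0 62 -132 160 0 0 0"

```text
time_s: 13.8
eef_pos: [559.0, 130.4, 38.3]
tcp_rot: [0.0, 0.998, 0.066, -0.001]
force: [0.1, -0.2, 0.7]
grip_width: 0.1
```

Call:
carry_out --pt "0 0 0 20 0 0 0" --pt "0 0 0 28 0 0 0" --pt "0 0 0 32 0 0 0" --pt "0 0 0 34 0 0 0"

```text
time_s: 14.3
eef_pos: [560.6, 130.0, 7.8]
tcp_rot: [-0.0, 0.998, 0.065, 0.0]
force: [0.7, -0.1, -0.0]
grip_width: 0.1
```

Call:
carry_out --pt "0 0 0 1 0 0 0" --pt "0 0 0 2 0 0 0" --pt "0 0 0 3 0 0 0"

```text
time_s: 14.68
eef_pos: [560.3, 130.0, 4.6]
tcp_rot: [-0.0, 0.998, 0.065, 0.0]
force: [0.8, 0.3, -0.2]
grip_width: -0.2
```

Call:
carry_out --pt "0 0 0 1 0 0 0" --pt "0 0 0 2 0 0 0" --pt "0 0 0 3 0 0 0"

```text
time_s: 15.05
eef_pos: [560.2, 129.9, 1.2]
tcp_rot: [-0.0, 0.998, 0.065, -0.0]
force: [-0.3, -0.4, -0.5]
grip_width: -0.2
```

Call:
carry_out --pt "0 0 0 0.5 0 0 0" --pt "0 0 0 1 0 0 0"

```text
time_s: 15.3
eef_pos: [560.2, 129.9, 0.3]
tcp_rot: [-0.0, 0.998, 0.065, -0.0]
force: [-0.4, 0.1, -0.2]
grip_width: -0.3
```

Call:
carry_out --pt "0 0 0 0.5 0 0 0" --pt "0 0 0 1 0 0 0"

```text
time_s: 15.55
eef_pos: [560.2, 129.9, 0.1]
tcp_rot: [-0.0, 0.998, 0.065, 0.0]
force: [-4.1, 0.3, 15.7]
grip_width: 0.2
```

Run:
```python
from h import *
s=bot.sense();print(wg(s["eef_pos"]))
go(gw(-80,100,35),GY)
t=bot.get_image("top");print(proj(t,gw(-80,100,0)))
```

```text
[6.43177565e+01 1.31712426e+02 1.14673726e-01]
shift [-144.3   31.7  -34.9] turn [-0.0001 -0.0003 -0.0002] dist 151.8 | tcp [5.6020e+02 1.2994e+02 1.1000e-01] F [-4.08  0.28 15.74] t 15.55 q [-0.31  0.72  0.    1.93 -0.01  0.49 -1.74] w 0.2
[[260.92368515 239.69029466]]
```

Call:
carry_out --pt "0 -10 0 -40 0 0 0" --pt "0 -40 10 -60 -0.15 0 0" --pt "0 -70 20 -60 -0.3 0 0" --pt "0 -80 30 -50 -0.45 0 0" --pt "0 -80 30 -40 -0.6 0 0"

```text
time_s: 16.23
eef_pos: [484.6, 89.7, 40.3]
tcp_rot: [0.297, 0.953, 0.062, 0.02]
force: [-0.1, -0.1, -1.7]
grip_width: -0.0
```

Run:
```python
from h import *
bot.get_image("wrist");bot.get_image("wrist")
w=bot.get_image("wrist");cv2.imwrite("pics/w10.png",w["frame"][:,:,::-1])
s=bot.sense();print(s["eef_pos"],wg(s["eef_pos"]),s["tcp_rot"],wg(w["eye"]),s["time_s"])
```

```text
[484.01873265  92.39685722  37.41491639] [-16.08800663 104.36303858  37.41491639] [0.29564742 0.95287567 0.06533261 0.0187672 ] [ 53.36509474 188.05775764 154.02505355] 16.375
```

View pics/w10.png

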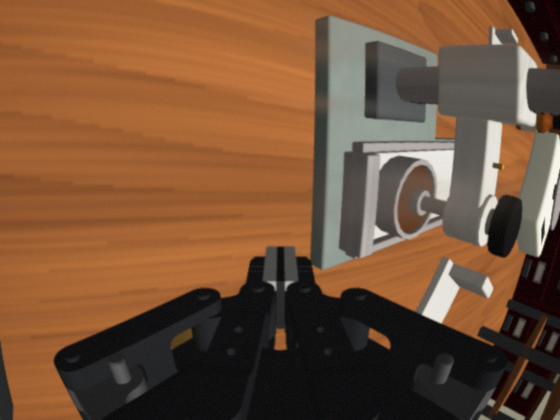

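Run:
```python
from h import *
w=bot.get_image("wrist");np.save("w10.npy",w["frame"]);import pickle;pickle.dump(w,open("w10.pkl","wb"))
crop(w,365,130,160,120,5,"pics/w10c.png");crop(w,375,150,70,65,10,"pics/w10d.png")
```

```text
(no output)
```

View pics/w10c.png

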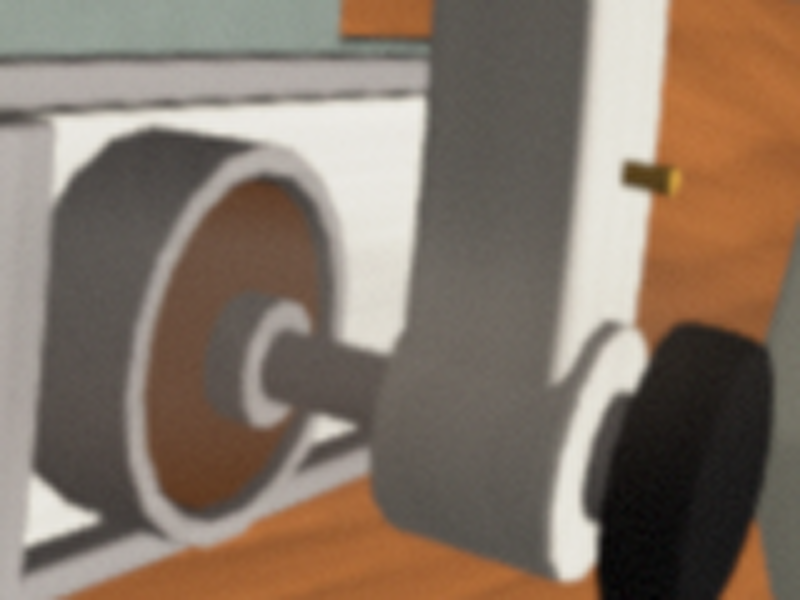

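View pics/w10d.png

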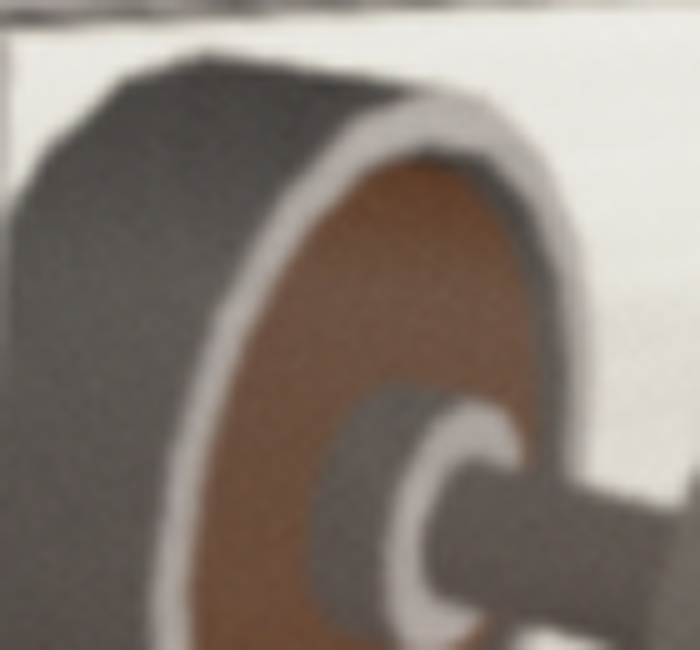

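```bash
cat > fit.py <<'E'
from h import *
import pickle
from scipy.optimize import least_squares
w=pickle.load(open("w10.pkl","rb"))
F=lambda L:np.array([(u/10+375-.45,v/10+150-.45) for u,v in L])
G=lambda L:np.array([(u/5+365-.4,v/5+130-.4) for u,v in L])
pts={"out":np.r_[F([(155,600),(170,470),(215,320),(290,195),(430,88),(500,105),(560,180),(588,260),(592,330)]),G([(128,430),(135,480),(160,525),(205,547)])],
"in":np.r_[F([(190,600),(205,470),(245,330),(310,220),(480,150),(540,230),(565,320)]),G([(150,450),(162,495),(190,520)])],
"bot":F([(10,220),(50,150),(130,75),(210,55)]),
"cake":F([(470,168),(510,220),(533,300),(540,380)]),
"fb":F([(312,550),(320,480),(345,420)]),
"ft":F([(388,560),(400,500),(430,430),(480,402)])}
def pfish(eye,Rm,P):
    C=(P-eye)@Rm;x,y,z=C[:,0],-C[:,1],-C[:,2];r=np.arctan2(np.hypot(x,y),z);n=np.hypot(x,y);K=w["mtx"]
    return np.c_[K[0,0]*r*x/n+K[0,2],K[1,1]*r*y/n+K[1,2]]
a=np.linspace(0,2*np.pi,721)
def circ(c,r,z): return np.c_[c[0]+r*np.cos(a),c[1]+r*np.sin(a),np.full(a.size,z)]
def model(x):
    eye=w["eye"]+x[:3];Rm=R.from_rotvec(x[3:6]).as_matrix()@q2R(w["orientation"])
    c=x[6:8];f=x[9:11];h=x[8]
    return {k:pfish(eye,Rm,circ(cc,r,z)) for k,cc,r,z in [("out",c,28,42),("in",c,24,42),("bot",c,28,22),("cake",c,23,22+h),("fb",f,9,22+h),("ft",f,9,29+h)]}
def dist(p,C):
    # signed-ish perpendicular distance to polyline
    d=np.linalg.norm(C[None]-p[:,None],axis=2);i=d.argmin(1);j=(i+1)%720;t=C[j]-C[i-1];t/=np.linalg.norm(t,axis=1)[:,None];e=p-C[i]
    return e[:,0]*t[:,1]-e[:,1]*t[:,0]
def res(x,skip=()):
    m=model(x);o=[]
    for k in pts:
        if k in skip: continue
        o.append(dist(pts[k],m[k])/.4)
    return np.concatenate(o+[x[:3]/2,x[3:6]/.01,(x[6:8]-O)/4,(x[9:11]-x[6:8])/1.5])
if __name__=="__main__":
    np.set_printoptions(precision=2,suppress=True)
    for skip in [(),("fb","ft"),("cake",),("bot",)]:
        x0=np.r_[np.zeros(6),O,19,O]
        s=least_squares(res,x0,args=(skip,));x=s.x
        cov=np.linalg.inv(s.jac.T@s.jac);m=model(x)
        print(skip,"h",x[8].round(2),"+-",np.sqrt(cov[8,8]).round(2),"cost",s.cost.round(1),x)
        for k in pts: print("  ",k,dist(pts[k],m[k]).round(2))
E
python3 fit.py
```

```text
() h 18.24 +- 0.25 cost 26.8 [ -0.48   0.71   1.45   0.    -0.    -0.   515.41 -11.83  18.24 514.4
 -12.54]
   out [ 0.05 -0.08 -0.15  0.38 -0.24 -0.16  0.02 -0.16  0.35  0.18  0.07  0.57
 -0.03]
   in [-0.18 -0.22 -0.7  -0.73 -0.79  0.13  0.11  0.06 -0.84 -0.86]
   bot [1.24 0.64 0.23 0.3 ]
   cake [-0.81 -0.32  0.23  0.37]
   fb [0.61 0.37 0.17]
   ft [-0.39 -0.29 -0.56  0.3 ]
('fb', 'ft') h 18.24 +- 0.26 cost 22.7 [ -0.47   0.7    1.17   0.    -0.    -0.   515.4  -11.79  18.24 515.4
 -11.79]
   out [ 0.04 -0.1  -0.17  0.38 -0.22 -0.13  0.03 -0.17  0.34  0.17  0.08  0.6
  0.01]
   in [-0.19 -0.23 -0.71 -0.74 -0.77  0.13  0.1   0.06 -0.82 -0.82]
   bot [1.26 0.67 0.27 0.33]
   cake [-0.79 -0.31  0.22  0.36]
   fb [0.86 1.04 1.21]
   ft [-0.07  0.36  0.51  1.82]
('cake',) h 18.2 +- 0.91 cost 23.5 [ -0.5    0.69   1.84   0.01  -0.    -0.   515.49 -11.75  18.2  514.52
 -12.51]
   out [ 0.06 -0.06 -0.14  0.38 -0.33 -0.25 -0.03 -0.17  0.37  0.19  0.08  0.59
  0.06]
   in [-0.17 -0.21 -0.69 -0.75 -0.89  0.09  0.11  0.07 -0.82 -0.8 ]
   bot [1.19 0.57 0.12 0.16]
   cake [-0.92 -0.4   0.18  0.35]
   fb [0.6  0.36 0.16]
   ft [-0.39 -0.28 -0.54  0.29]
('bot',) h 18.27 +- 0.25 cost 16.4 [ -0.53   0.58  -0.5   -0.    -0.    -0.   515.6  -11.31  18.27 514.44
 -12.11]
   out [ 0.14  0.02  0.01  0.66  0.24  0.18  0.08 -0.24  0.21  0.27  0.19  0.73
  0.03]
   in [-0.09 -0.11 -0.53 -0.45 -0.44  0.17  0.    0.16 -0.71 -0.76]
   bot [1.73 1.18 0.82 0.78]
   cake [-0.52 -0.22  0.17  0.23]
   fb [0.67 0.4  0.21]
   ft [-0.43 -0.35 -0.6   0.31]
```

Run:
```python
from fit import *
f=w["frame"].astype(int)
for v in (172,176,180,184,188):
    print(v,[tuple(f[v,u]) and (u,int(f[v,u,0]),int(f[v,u,0]-f[v,u,2])) for u in range(421,438)])
for h in(17,18,19,20):
    x=np.r_[-.48,.71,1.45,0,0,0,515.41,-11.83,h,514.4,-12.5]
    m=model(x);o=[]
    for v in(176,180,184,188):
        r=[]
        for k in("cake","in","out"):
            C=m[k];i=np.where(np.abs(C[:,1]-v)<.6)[0];r.append(C[i,0].max().round(1))
        o.append(r)
    print(h,o)
```

```text
172 [(421, 103, 51), (422, 100, 49), (423, 100, 50), (424, 96, 43), (425, 90, 29), (426, 79, 13), (427, 86, 9), (428, 113, 10), (429, 152, 12), (430, 171, 12), (431, 184, 13), (432, 210, 12), (433, 227, 11), (434, 230, 10), (435, 230, 10), (436, 231, 9), (437, 231, 9)]
176 [(421, 107, 44), (422, 106, 46), (423, 107, 46), (424, 105, 45), (425, 105, 44), (426, 98, 34), (427, 90, 18), (428, 88, 12), (429, 101, 10), (430, 135, 11), (431, 168, 13), (432, 184, 14), (433, 208, 15), (434, 224, 13), (435, 229, 12), (436, 229, 10), (437, 229, 11)]
180 [(421, 111, 44), (422, 109, 43), (423, 109, 42), (424, 109, 42), (425, 110, 43), (426, 109, 41), (427, 104, 34), (428, 97, 17), (429, 95, 12), (430, 110, 12), (431, 146, 15), (432, 167, 12), (433, 188, 14), (434, 213, 13), (435, 223, 14), (436, 225, 13), (437, 225, 14)]
184 [(421, 108, 42), (422, 109, 43), (423, 111, 43), (424, 111, 44), (425, 109, 42), (426, 108, 43), (427, 109, 38), (428, 101, 24), (429, 95, 14), (430, 102, 11), (431, 126, 12), (432, 159, 14), (433, 179, 14), (434, 202, 14), (435, 218, 14), (436, 222, 13), (437, 222, 14)]
188 [
[... 529 characters left out ...]
.7), np.float64(428.8), np.float64(432.0)], [np.float64(426.7), np.float64(429.7), np.float64(432.6)], [np.float64(427.2), np.float64(430.1), np.float64(432.9)], [np.float64(427.3), np.float64(430.3), np.float64(432.9)]]
19 [[np.float64(426.8), np.float64(428.8), np.float64(432.0)], [np.float64(427.8), np.float64(429.7), np.float64(432.6)], [np.float64(428.3), np.float64(430.1), np.float64(432.9)], [np.float64(428.5), np.float64(430.3), np.float64(432.9)]]
20 [[np.float64(427.9), np.float64(428.8), np.float64(432.0)], [np.float64(428.9), np.float64(429.7), np.float64(432.6)], [np.float64(429.4), np.float64(430.1), np.float64(432.9)], [np.float64(429.6), np.float64(430.3), np.float64(432.9)]]
```

Run:
```python
from h import *
go((484,92,180),GY)
s=bot.sense();M=q2R(s["tcp_rot"]);print(M.T@(np.array([515.9,-9,150])-s["eef_pos"]))
print(M.T@(np.array([500,41,190])-s["eef_pos"]))
```

```text
shift [  -0.4   78.6 -117.5] turn [0.6002 0.0008 0.0027] dist 141.4 | tcp [484.42  90.57  38.65] F [-0.04 -0.65  0.47] t 16.43 q [-0.96  0.81  0.49  2.03  0.31  0.65 -2.28] w -0.2
[ 17.89665927 147.78107851 -33.82463242]
[  8.67331106 127.73307701 -96.00033092]
```

Call:
carry_out --pt "0 0 30 -45 0.15 0 0" --pt "0 0 60 -90 0.3 0 0" --pt "0 4 95 -112 0.45 0 0" --pt "0 10 128 -96 0.6 0 0" --pt "0 18 148 -50 0.6 0 0"

```text
time_s: 17.05
eef_pos: [516.9, -5.2, 168.6]
tcp_rot: [-0.002, 0.998, 0.062, 0.006]
force: [0.4, 0.3, -0.5]
grip_width: -0.1
```

Run:
```python
from h import *
bot.get_image("side")
go((515.9,-9,115),GY)
```

```text
shift [ 0.3 -5.4 49.6] turn [ 0.0018 -0.0059 -0.0145] dist 49.9 | tcp [515.96 -14.35 164.66] F [ 1.12 -6.93 -2.64] t 17.1 q [-0.2   0.42  0.2   1.95 -0.11  0.77 -1.4 ] w -0.3
```

Call:
carry_out --pt "0 0 0 5 0 0 0" --pt "0 0 0 5 0 0 0"

```text
time_s: 17.35
eef_pos: [514.3, -1.2, 159.7]
tcp_rot: [-0.0, 0.998, 0.064, 0.0]
force: [-0.6, 0.2, -0.0]
grip_width: 0.0
```

Run:
```python
from h import *
go((515.9,-9,115),GY)
```

```text
shift [ 0.5  8.  44.7] turn [-0.0008 -0.0008 -0.0012] dist 45.4 | tcp [514.3   -1.16 159.73] F [-0.59  0.22 -0.04] t 17.35 q [-0.22  0.43  0.19  1.96 -0.11  0.76 -1.41] w 0.0
```

Call:
carry_out --pt "0 0.5 8 15 0 0 0" --pt "0 0.5 8 30 0 0 0" --pt "0 0.5 8 40 0 0 0" --pt "0 0.5 8 45 0 0 0" --pt "0 0.5 8 45 0 0 0"

```text
time_s: 17.98
eef_pos: [516.1, -8.7, 113.7]
tcp_rot: [-0.0, 0.998, 0.065, -0.0]
force: [0.2, -0.5, 0.2]
grip_width: -0.0
```

Call:
carry_out --pt "0 0 0 0.5 0 0 0" --pt "0 0 0 1 0 0 0" --pt "0 0 0 1.5 0 0 0" --pt "0 0 0 2 0 0 0"

```text
time_s: 18.48
eef_pos: [516.4, -8.9, 112.3]
tcp_rot: [-0.0, 0.998, 0.065, 0.0]
force: [-1.5, 0.2, 7.1]
grip_width: -0.1
```

Call:
carry_out --pt "0 0 0 0.4 0 0 0" --pt "0 0 0 0.8 0 0 0"

```text
time_s: 18.73
eef_pos: [516.4, -8.9, 112.1]
tcp_rot: [-0.0, 0.998, 0.065, 0.0]
force: [-3.8, -0.1, 13.0]
grip_width: -0.0
```

Call:
carry_out --pt "0 0 0 0.25 0 0 0" --pt "0 0 0 0.5 0 0 0"

```text
time_s: 18.98
eef_pos: [516.4, -8.9, 111.7]
tcp_rot: [-0.0, 0.998, 0.065, 0.0]
force: [-3.6, 0.2, 12.3]
grip_width: 0.1
```

Run:
```python
from h import *
for i in range(3):
  d=bot.get_image("side");s=bot.sense();print(s["eef_pos"],s["force"],s["time_s"])
```

```text
[516.37591464  -8.88509698 111.71747146] [-2.39159394 -0.0960505  13.47119683] 19.025
[516.35440418  -8.88574271 111.70516054] [-2.9887584   0.13524874 13.08112669] 19.075
[516.35608871  -8.85628221 111.69294597] [-2.71428051  0.67650552 12.37299598] 19.125
```

Call:
carry_out --pt "0 0 0 -3 0 0 0" --pt "0 0 0 -30 0 0 0" --pt "0 -20 30 -75 0 0 0" --pt "0 -50 70 -75 0.15 0 0" --pt "0 -70 110 -60 0.3 0 0"

```text
time_s: 19.75
eef_pos: [466.5, -113.5, 175.3]
tcp_rot: [-0.125, 0.99, 0.066, -0.012]
force: [0.9, -1.8, -2.0]
grip_width: -0.1
```

Run:
```python
from h import *
s=bot.sense();M=q2R(s["tcp_rot"]);print(s["eef_pos"],wg(s["eef_pos"]));print(M.T@(np.array(gw(-70,-125,50))-s["eef_pos"]))
```

```text
[ 466.52688043 -113.51407783  175.28227365] [-60.12534827 -97.54285685 175.28227365]
[ -9.20994961  57.82249144 114.53727716]
```

Call:
carry_out --pt "0 0 12 38 0.1 0 0" --pt "0 0 24 78 0.2 0 0" --pt "0 0 36 116 0.3 0 0" --pt "0 0 36 116 0.3 0 0"

```text
time_s: 20.25
eef_pos: [462.9, -121.5, 48.6]
tcp_rot: [-0.272, 0.96, 0.059, -0.026]
force: [-0.6, 0.5, 1.0]
grip_width: 0.1
```

Run:
```python
from h import *
import pickle
bot.get_image("wrist")
w=bot.get_image("wrist");cv2.imwrite("pics/w11.png",w["frame"][:,:,::-1]);pickle.dump(w,open("w11.pkl","wb"))
s=bot.sense();print(s["eef_pos"],wg(s["eef_pos"]),s["force"],wg(w["eye"]))
```

```text
[ 465.15251154 -120.08075156   52.92756473] [ -62.3393852  -103.87595516   52.92756473] [-0.16467025 -0.05967449  0.20518183] [   8.30325059 -179.23902279  172.62203233]
```

View pics/w11.png

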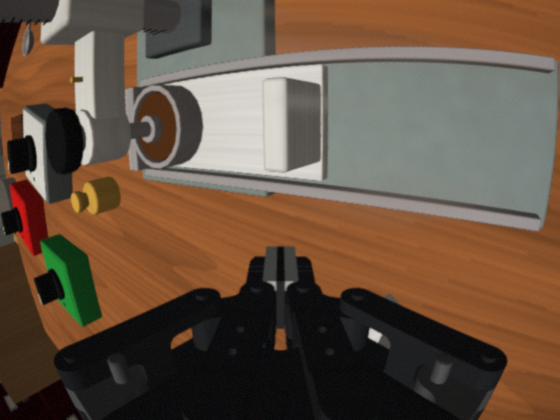

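Run:
```python
from h import *
import pickle
w=pickle.load(open("w11.pkl","rb"))
crop(w,125,75,85,100,7,"pics/w11c.png")
f=w["frame"].astype(int)
for v in (100,105,110,115,120,138,142):
    print(v,[(u,int(f[v,u,0]),int(f[v,u,0]-f[v,u,2])) for u in range(128,149)])
```

```text
100 [(128, 154, 8), (129, 153, 9), (130, 153, 9), (131, 150, 8), (132, 142, 11), (133, 109, 9), (134, 78, 6), (135, 96, 8), (136, 135, 9), (137, 154, 11), (138, 147, 10), (139, 119, 10), (140, 83, 8), (141, 66, 7), (142, 62, 11), (143, 64, 22), (144, 71, 44), (145, 75, 54), (146, 76, 59), (147, 77, 57), (148, 77, 57)]
105 [(128, 153, 10), (129, 152, 10), (130, 152, 10), (131, 152, 10), (132, 146, 10), (133, 139, 10), (134, 147, 11), (135, 153, 9), (136, 140, 11), (137, 107, 8), (138, 73, 6), (139, 64, 9), (140, 66, 23), (141, 73, 45), (142, 76, 55), (143, 78, 56), (144, 79, 59), (145, 79, 56), (146, 74, 57), (147, 78, 57), (148, 76, 56)]
110 [(128, 153, 9), (129, 152, 10), (130, 152, 10), (131, 152, 9), (132, 153, 9), (133, 154, 10), (134, 144, 10), (135, 107, 8), (136, 74, 6), (137, 67, 9), (138, 66, 18), (139, 73, 39), (140, 81, 56), (141, 77, 58), (142, 78, 56), (143, 77, 56), (144, 77, 57), (145, 80, 57), (146, 77, 57), (147, 78, 56), (148, 78, 58)]
115 [(128, 152, 9), (129, 151, 10), (130, 154, 11), (131, 155, 11), (132, 159, 10), (133, 147, 9), (134, 112, 8), (135, 78, 7), (136
[... 450 characters left out ...]
9), (145, 148, 11), (146, 146, 9), (147, 151, 10), (148, 154, 9)]
138 [(128, 78, 8), (129, 77, 9), (130, 76, 8), (131, 83, 6), (132, 90, 8), (133, 97, 9), (134, 97, 7), (135, 83, 6), (136, 68, 6), (137, 60, 6), (138, 63, 16), (139, 70, 32), (140, 71, 41), (141, 86, 41), (142, 116, 29), (143, 144, 15), (144, 152, 9), (145, 157, 10), (146, 158, 11), (147, 160, 10), (148, 159, 9)]
142 [(128, 81, 6), (129, 90, 7), (130, 120, 7), (131, 145, 9), (132, 154, 9), (133, 156, 10), (134, 155, 9), (135, 140, 9), (136, 104, 8), (137, 74, 6), (138, 60, 6), (139, 63, 17), (140, 74, 39), (141, 78, 54), (142, 79, 56), (143, 79, 58), (144, 82, 51), (145, 94, 43), (146, 108, 35), (147, 121, 26), (148, 112, 22)]
```

View pics/w11c.png

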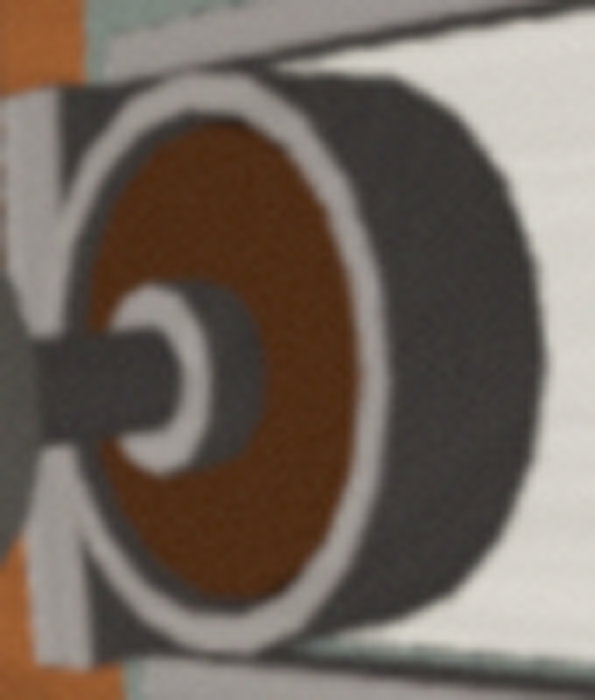

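```bash
cat > fit2.py <<'E'
import fit
from fit import *
fit.w=pickle.load(open("w11.pkl","rb"))
G7=lambda L:np.array([(u/7+125-.43,v/7+75-.43) for u,v in L])
f=fit.w["frame"].astype(float)
def cross(sig,u0,u1,lo,hi,v):
    t=(lo+hi)/2
    for u in range(u0,u1):
        a,b=sig[v,u],sig[v,u+1]
        if (a-t)*(b-t)<=0 and a!=b: return u+(t-a)/(b-a)
r=f[:,:,0];ch=f[:,:,0]-f[:,:,2]
I=[];C=[]
for v in (103,105,107,110,113,115,120,142,145,148,150):
    seg=r[v,125:160];ci=next(u for u in range(128,160) if ch[v,u]<33<=ch[v,u+1])
    C.append((ci+(33-ch[v,ci])/(ch[v,ci+1]-ch[v,ci]),v))
    a=next(u for u in range(ci,ci-8,-1) if r[v,u]<110<=r[v,u-1]);I.append((a-(110-r[v,a])/(r[v,a-1]-r[v,a]),v))
I=np.array(I);C=np.array(C);print(np.c_[C[:,1],C[:,0]-I[:,0]].round(2).tolist())
fit.pts={"out":G7([(210,70),(250,80),(300,115),(340,165),(370,250),(388,340),(388,430),(360,530),(315,610),(235,657),(150,618),(70,200),(100,150),(140,100)]),
"in":np.r_[I,G7([(345,260),(358,340),(358,420),(335,510),(300,570),(300,165)])],
"bot":G7([(400,78),(470,130),(515,200),(545,350),(530,480),(460,580)]),
"cake":C,"fb":G7([(262,340),(265,390),(245,440),(245,300)]),"ft":G7([(210,385),(203,430),(205,340),(165,472),(150,285)])}
if __name__=="__main__":
    np.set_printoptions(precision=2,suppress=True)
    for skip in [(),("fb","ft"),("cake",),("bot",)]:
        s=least_squares(res,np.r_[np.zeros(6),O,19,O],args=(skip,));x=s.x
        cov=np.linalg.inv(s.jac.T@s.jac);m=model(x)
        print(skip,"h",x[8].round(2),"+-",np.sqrt(cov[8,8]).round(2),"cost",s.cost.round(1),x)
        if not skip or skip==("cake",):
            for k in fit.pts: print("  ",k,dist(fit.pts[k],m[k]).round(2))
E
sed -i 's/^w=pickle/w=pickle/' fit.py; python3 fit2.py
```

```text
[[103.0, 3.56], [105.0, 3.55], [107.0, 3.52], [110.0, 3.8], [113.0, 3.24], [115.0, 3.42], [120.0, 3.7], [142.0, 3.89], [145.0, 3.74], [148.0, 3.7], [150.0, 4.5]]
() h 17.75 +- 0.15 cost 21.5 [ -0.5   -0.19   3.83  -0.01  -0.     0.   515.51  -8.23  17.75 514.5
  -7.26]
   out [-0.28 -0.02  0.07 -0.26  0.31 -0.09 -0.32  0.3  -0.07 -0.79  0.5   0.46
  1.07  0.49]
   in [-0.21 -0.17 -0.13 -0.4  -0.12 -0.13 -0.17 -0.35 -0.09 -0.11 -0.23 -0.28
 -0.06 -0.2  -0.   -0.01 -0.45]
   bot [-0.29  0.34  0.19  0.33 -0.28  0.81]
   cake [-0.22 -0.12 -0.05  0.02 -0.19 -0.02  0.25  0.04  0.05 -0.11  0.34]
   fb [ 0.09  0.19  0.69 -0.04]
   ft [-0.19 -0.23 -0.3  -0.18  0.29]
('fb', 'ft') h 17.75 +- 0.15 cost 18.5 [ -0.51  -0.19   3.6   -0.01  -0.     0.   515.53  -8.22  17.75 515.53
  -8.22]
('cake',) h 17.94 +- 1.08 cost 20.5 [ -0.54  -0.19   3.85  -0.01  -0.01   0.   515.64  -8.24  17.94 514.69
  -7.52]
   out [-0.31 -0.02  0.08 -0.24  0.32 -0.09 -0.33  0.29 -0.07 -0.75  0.56  0.43
  1.03  0.44]
   in [-0.24 -0.19 -0.15 -0.41 -0.13 -0.14 -0.17 -0.32 -0.05 -0.07 -0.18 -0.27
 -0.06 -0.21 -0.01 -0.01 -0.44]
   bot [-0.34  0.31  0.19  0.33 -0.27  0.85]
   cake [-0.06  0.05  0.13  0.2   0.01  0.19  0.47  0.29  0.31  0.14  0.6 ]
   fb [ 0.09  0.19  0.7  -0.03]
   ft [-0.21 -0.25 -0.31 -0.16  0.31]
('bot',) h 17.77 +- 0.15 cost 17.2 [ -0.53  -0.14   2.73  -0.    -0.     0.   515.6   -8.44  17.77 514.64
  -7.47]
```

Run:
```python
from h import *
go((465,-120,200),GY)
go((455,291,220),-0.15)
```

```text
shift [  -1.9  -76.8 -125.4] turn [-0.5487  0.0118 -0.0027] dist 147.1 | tcp [ 465.15 -120.08   52.93] F [-0.16 -0.06  0.21] t 20.35 q [ 0.5   0.73 -0.03  1.91 -0.54  0.91 -0.56] w 0.2
shift [  41.5 -436.3   70.3] turn [-0.5434  0.0886  0.2702] dist 443.9 | tcp [ 465.15 -120.08   52.93] F [-0.16 -0.06  0.21] t 20.35 q [ 0.5   0.73 -0.03  1.91 -0.54  0.91 -0.56] w 0.2
```

Call:
carry_out --pt "0 0 -25 -42 -0.1 0 0" --pt "0 0 -50 -84 -0.25 0 0" --pt "0 0 -77 -125 -0.4 0 0" --pt "0 0 -90 -150 -0.55 0 0" --pt "0 0 -90 -150 -0.6 0 0"

```text
time_s: 20.98
eef_pos: [469.2, -118.3, 233.2]
tcp_rot: [0.027, 0.997, 0.068, 0.002]
force: [0.1, -0.6, -1.2]
grip_width: 0.3
```

Run:
```python
from h import *
d=bot.get_image("side")
go((465,-120,220),GY)
go((430,150,230),GY)
```

```text
shift [-3.7  1.2 11.9] turn [0.0548 0.0017 0.0076] dist 12.6 | tcp [ 468.47 -117.62  231.83] F [-0.66  2.   -0.51] t 21.02 q [-0.08  0.29  0.25  1.95 -0.02  0.9  -1.26] w 0.0
shift [  -1.4 -270.1  -13. ] turn [0.0548 0.0017 0.0076] dist 270.4 | tcp [ 468.47 -117.62  231.83] F [-0.66  2.   -0.51] t 21.02 q [-0.08  0.29  0.25  1.95 -0.02  0.9  -1.26] w 0.0
```

Call:
carry_out --pt "0 5 -55 0 0.04 0 -0.18" --pt "0 10 -110 0 0.04 0 -0.36" --pt "0 15 -165 0 0.04 0 -0.54" --pt "0 20 -220 0 0.04 0 -0.72" --pt "0 25 -275 0 0.04 0 -0.9"

```text
time_s: 21.65
eef_pos: [455.5, 156.4, 215.5]
tcp_rot: [0.002, 0.868, 0.496, -0.014]
force: [0.6, -0.3, 0.0]
grip_width: -0.1
```

Run:
```python
from h import *
go((430,290,225),-.15+np.pi)
```

```text
shift [101.8 -90.  -11.3] turn [-0.0323  0.0075 -1.9542] dist 136.4 | tcp [455.52 156.36 215.47] F [ 0.63 -0.27  0.05] t 21.65 q [-0.38  0.32 -0.07  1.93  0.04  0.92 -1.  ] w -0.1
```

Call:
carry_out --pt "85 25 -15 0 0 0 -0.18" --pt "85 50 -30 0 0 0 -0.36" --pt "85 75 -45 0 0 0 -0.54" --pt "85 100 -58 0 0 0 -0.72" --pt "85 116 -68 0 0 0 -0.9"

```text
time_s: 22.28
eef_pos: [456.7, 290.4, 212.9]
tcp_rot: [-0.004, 0.566, 0.824, -0.014]
force: [0.4, -0.7, 0.6]
grip_width: 84.7
```

Run:
```python
from h import *
go((454,291,215),-.15+np.pi)
```

```text
shift [ 1.5 -2.4 -2.1] turn [-0.0289 -0.0072 -1.0531] dist 3.5 | tcp [456.71 290.4  212.89] F [ 0.44 -0.67  0.59] t 22.27 q [-0.43  0.42 -0.32  1.79  0.15  0.99 -0.44] w 84.7
```

Call:
carry_out --pt "85 0 0 0 0 0 -0.18" --pt "85 0 0 0 0 0 -0.36" --pt "85 0 0 0 0 0 -0.54" --pt "85 0 0 0 -0.01 0 -0.72" --pt "85 1 -2 0 -0.02 0 -0.9"

```text
time_s: 22.9
eef_pos: [454.7, 289.0, 212.8]
tcp_rot: [-0.004, 0.152, 0.988, -0.003]
force: [1.4, 0.5, -0.6]
grip_width: 84.8
```

Run:
```python
from h import *
import pickle
bot.get_image("wrist")
w=bot.get_image("wrist");cv2.imwrite("pics/w12.png",w["frame"][:,:,::-1]);pickle.dump(w,open("w12.pkl","wb"))
go((454,291,150),-.15+np.pi)
print([(r["point"],r["confidence"]) for r in bot.pinpoint("wrist","selector_grip")])
```

```text
shift [ 0.7  2.4 62.6] turn [-0.0065 -0.0084 -0.158 ] dist 62.7 | tcp [454.57 288.81 212.61] F [-0.02 -0.17  0.66] t 23.0 q [-0.27  0.44 -0.55  1.8   0.26  0.99  0.33] w 85.0
[([454.1, 292.4, 64.4], 0.59), ([517.5, -10.8, 112.2], 0.3)]
```

View pics/w12.png

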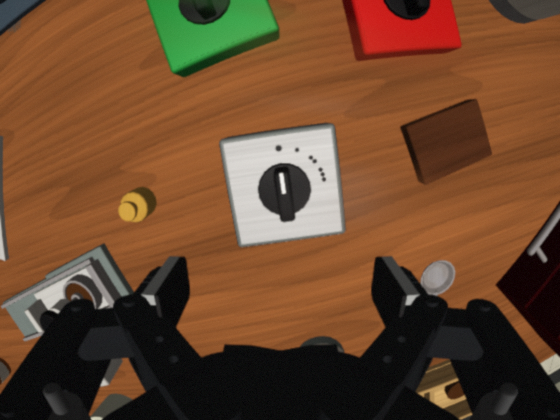

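Run:
```python
from h import *
import pickle
w=pickle.load(open("w12.pkl","rb"))
np.set_printoptions(precision=1,suppress=True)
crop(w,245,140,80,90,6.5,"pics/w12c.png")
c=[onz(w,u,42,True) for u in((221,141),(333,124),(344,231),(240,247))]
print(np.array(c),np.mean(c,0))
for i,j in((3,0),(2,1)):
    d=c[i]-c[j];print(np.arctan2(d[1],d[0]))
d=c[1]-c[0];print(np.arctan2(-d[0],d[1]),);d=c[2]-c[3];print(np.arctan2(-d[0],d[1]))
```

```text
[[392.7 246.1  42. ]
 [408.5 354.9  42. ]
 [517.3 337.9  42. ]
 [502.9 228.7  42. ]] [455.4 291.9  42. ]
-0.1567714720555486
-0.1550238889063795
-0.14471551783447456
-0.13134129414984133
```

View pics/w12c.png

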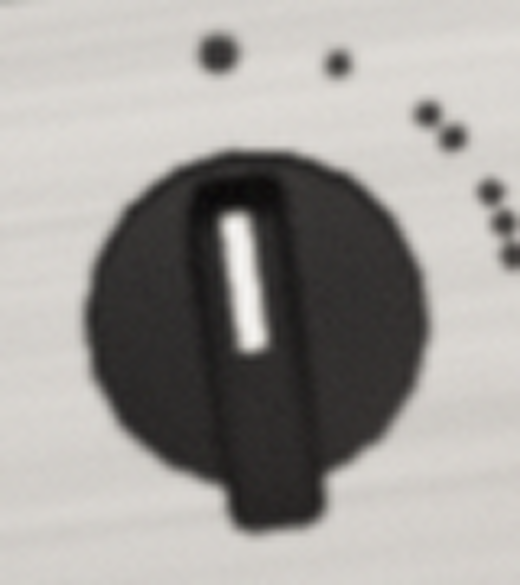

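Call:
carry_out --pt "85 0.6 3.2 40 0 -0.008 -0.08" --pt "85 0.6 3.2 85 0 -0.008 -0.158" --pt "85 0.6 3.2 120 0 -0.008 -0.158" --pt "85 0.6 3.2 140 0 -0.008 -0.158" --pt "85 0.6 3.2 140 0 -0.008 -0.158"

```text
time_s: 23.68
eef_pos: [453.3, 290.9, 70.2]
tcp_rot: [-0.003, 0.078, 0.997, -0.005]
force: [1.2, 0.3, 0.4]
grip_width: 85.3
```

Run:
```python
from h import *
w=bot.get_image("wrist");cv2.imwrite("pics/w13.png",w["frame"][:,:,::-1])
go((455,292,54),-.15+np.pi)
```

```text
shift [-1.2  1.  17.1] turn [-0.0082 -0.0032 -0.0052] dist 17.2 | tcp [453.77 291.35  71.13] F [ 0.16  0.4  -0.53] t 23.73 q [-0.34  0.62 -0.49  1.96  0.45  0.68  0.31] w 85.1
```

View pics/w13.png

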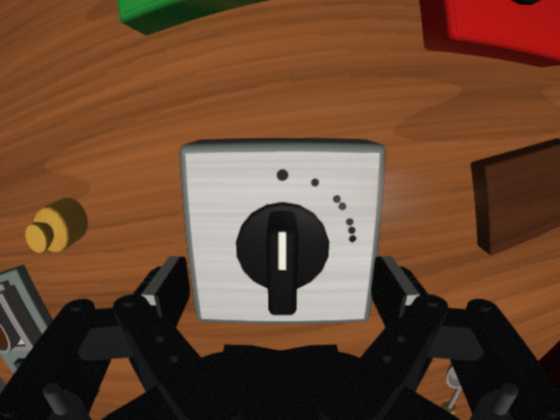

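Call:
carry_out --pt "85 0 0.5 10 0 0 0" --pt "85 0 0.5 17 0 0 0" --pt "40 0 0.5 17 0 0 0" --pt "0 0 0.5 17 0 0 0" --pt "0 0 0.5 17 0 0 0"

```text
time_s: 24.35
eef_pos: [453.9, 291.6, 53.7]
tcp_rot: [-0.002, 0.077, 0.997, -0.004]
force: [-0.2, 0.8, 0.3]
grip_width: 31.6
```

Call:
carry_out --pt "0 0 0 0 0 0 0" --pt "0 0 0 0 0 0 0" --pt "0 0 0 0 0 0 0"

```text
time_s: 24.72
eef_pos: [453.9, 291.7, 53.8]
tcp_rot: [-0.002, 0.076, 0.997, -0.004]
force: [-0.3, -0.8, 5.7]
grip_width: 13.2
```

Call:
carry_out --pt "0 0 0 0 0 0 0.1" --pt "0 0 0 0 0 0 0.2" --pt "0 0 0 0 0 0 0.3" --pt "0 0 0 0 0 0 0.4" --pt "0 0 0 0 0 0 0.47"

```text
time_s: 25.35
eef_pos: [454.1, 292.1, 53.8]
tcp_rot: [-0.001, 0.308, 0.951, -0.004]
force: [0.3, 1.1, 3.5]
grip_width: 12.9
```

Call:
carry_out --pt "0 0 0 0 0 0 0" --pt "0 0 0 0 0 0 0"

```text
time_s: 25.6
eef_pos: [454.1, 292.1, 53.8]
tcp_rot: [-0.001, 0.305, 0.952, -0.004]
force: [-0.1, 1.3, 5.8]
grip_width: 12.6
```

Run:
```python
from h import *
w=bot.get_image("wrist");cv2.imwrite("pics/w14.png",w["frame"][:,:,::-1])
s=bot.sense();print(s["force"],s["ft_torque"],s["joints"].round(2));go((455,292,54),-.15-.45+np.pi)
```

```text
[-0.43841324  0.84998959  5.32564253] [0.3978986  0.01284324 0.01483182] [-0.44  0.62 -0.34  1.97  0.35  0.61 -0.06]
shift [-0.8  0.5 -0.2] turn [-0.0075  0.0001 -0.021 ] dist 1.0 | tcp [454.06 292.03  53.76] F [-0.44  0.85  5.33] t 25.65 q [-0.44  0.62 -0.34  1.97  0.35  0.61 -0.06] w 13.0
```

View pics/w14.png

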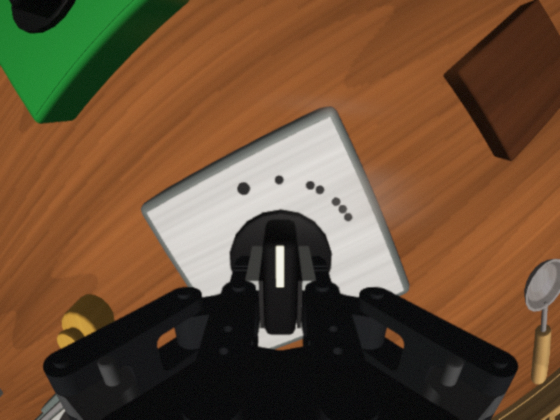

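Mark at (280,265) points straight at the single dot (279,180). Now I let go and rise.

Call:
carry_out --pt "40 0 0 0 0 0 0" --pt "85 0 0 0 0 0 0" --pt "85 0 0 0 0 0 0" --pt "85 0 0 -10 0 0 0" --pt "85 0 0 -60 0 0 0"

```text
time_s: 26.28
eef_pos: [452.7, 290.9, 112.5]
tcp_rot: [-0.003, 0.306, 0.952, -0.006]
force: [1.0, 0.2, 1.2]
grip_width: 84.9
```

Call:
carry_out --pt "85 0 0 -50 0 0 0" --pt "85 0 0 -90 0 0 0" --pt "85 0 0 -90 0 0 0"

```text
time_s: 26.65
eef_pos: [455.8, 293.7, 207.2]
tcp_rot: [0.001, 0.307, 0.952, -0.002]
force: [0.5, 0.6, 0.7]
grip_width: 84.9
```

Run:
```python
from h import *
w=bot.get_image("wrist");d=bot.get_image("side");t=bot.get_image("top")
cv2.imwrite("pics/w15.png",w["frame"][:,:,::-1]);cv2.imwrite("pics/s15.png",d["frame"][:,:,::-1]);crop(t,260,155,120,80,6.5,"pics/t15.png");crop(d,240,170,70,70,8.5,"pics/sc15.png")
s=bot.sense();print(s["eef_pos"],s["force"],s["time_s"])
```

```text
[454.18577703 292.08668093 203.0684644 ] [0.19027322 0.37056616 0.00157944] 26.8
```

View pics/w15.png

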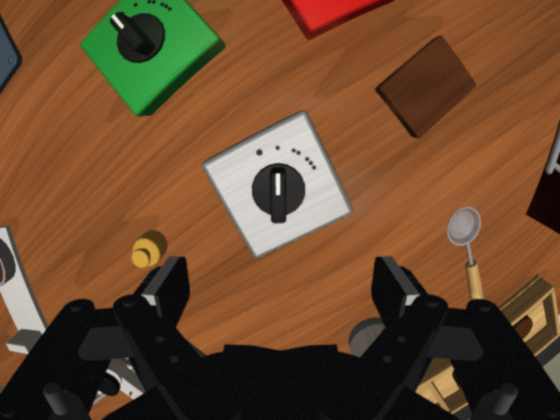

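View pics/s15.png

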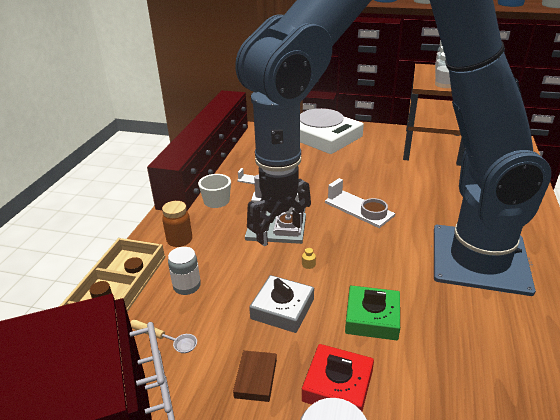

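View pics/sc15.png

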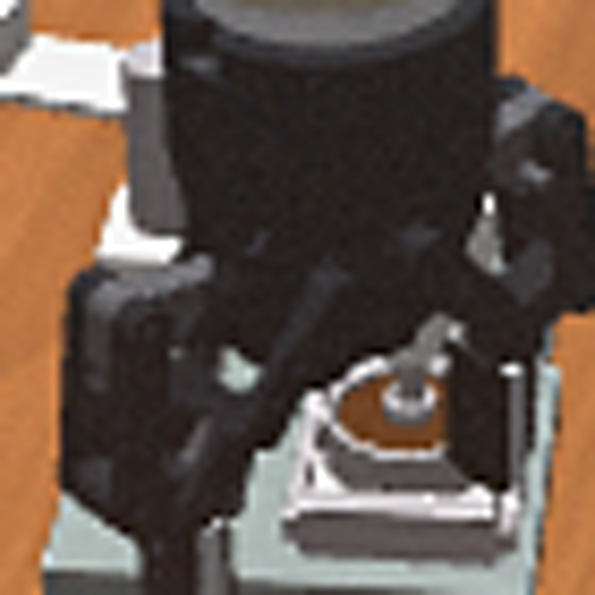

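View pics/t15.png

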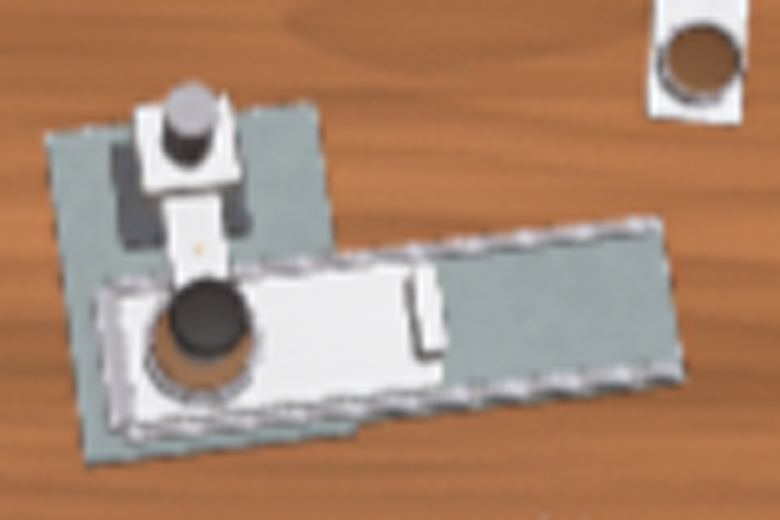

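Run:
```python
from h import *
print(bot.job_done())
```

```text
the job is handed in; nothing more can be done
None
```

The job is handed in at about 27 s of the 64 s allowed. The sled is home, the gauge stands pressed on the cake, and the selector is one click from its start. The cake height was not clear-cut, because the force readings and the camera disagreed.

- **Sled:** I pushed it until it stopped moving and the force rose to 20 N. The last top view shows its plate against the stop.
- **Gauge:** I lowered it in small steps and left it standing there, with the pad top at 111.6–111.7 mm. The peak force was about 13.5 N, and the brass pin has clearly risen. The foot is pressed in about 3.2 mm by the camera measurement and about 4.4 mm by force, out of 8 mm.
- **Cake height:** The two opposite close-up views gave 17.8 mm and 18.2 mm, each good to about 0.3 mm. The force curve pointed to about 19 ± 0.5 mm, right at the 19 mm limit. A touch on the counter showed the tool height was only about 0.1 mm off. I trusted the camera, which puts the cake below 19 mm, so one click.
- **Selector:** I turned it one click and let go. Afterwards its mark points at the single dot.
- **Everything else:** The last pictures show the arm in free air and nothing else visibly moved.

I pressed the gauge about 0.5 mm further once, before turning the selector, to bring the foot nearer half-way.

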